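Stand the loaded pressing weight on the glued patch

TASK

A round patch has just been glued to the upturned shoe sole. The double-ended pressing weight lying on the bench is loaded in only one of its two identical domed ends: lift it to feel which end is the heavy one, then gently stand it, heavy end down, on the middle of the patch and let go so that it stays upright by itself. Never let it topple over onto the sole, and leave the other things on the bench where they are.

Things in the scene. Friction and masses are not known exactly. Their poses are not given: they have to be found in the camera images.
- weight: pressing weight, 130 mm long, 44 mm thick, lying on the bench. Origin at its geometric middle, x along its length (its sense says nothing about the heavy end), y, z square to flat sides. Wooden bar of 44 x 44 mm square section, steel-shod, 113 mm long; at each end a round steel dome, 44 mm in diameter, 8.5 mm high. 0.33 to 0.43 kg; centre of mass 25 mm off the middle, to the heavy end
- tip_a (a point): tip of the dome at the weight's +x end, 65 mm from the middle. A lead slug is hidden in this end or the other, at random; it rattles 1 mm. Heavy end down the weight stands on its dome (54 mm radius of curvature) and rights itself within 4 s if let go leaning up to 20 degrees, its foot rolling 0.8 mm per degree away from the lean
- tip_b (a point): tip of the dome at the weight's -x end, 65 mm from the middle; looks just like the other. Light end down the weight always falls over
- sole: black rubber shoe sole, tread up, on a wooden bench block 25 mm high, 84 mm wide and 250 mm long, fixed to the bench. Origin on the bench below the middle of the patch; x points to the toe (block from -207 to +43 mm), the heel, 55 mm high over the bench, lies from -206 to -135 mm in x. z points up. The sole round the patch is 35 mm over the bench.
- patch (a point): middle of the upper face of the flat, level, round tan patch on the sole, 76 mm in diameter, 4 mm thick, its face 39 mm over the bench; z points up
- tin: bystander: flat round dark metal polish tin, 76 mm diameter, 28 mm high, origin at the centre of its underside
- brush: bystander: wooden shoe brush 50 x 150 x 42 mm, long along its y, bristles down, origin at the centre of its underside
- heel_lift: bystander: D-shaped black rubber heel lift, about 65 x 60 mm, 12 mm thick, origin on its underside

How it is judged:
By the outcome, as a careful person would: the job done as asked, in the order asked, and still so for the second after the job is handed in, with the robot touching nothing.
It also fails if it takes over 58 s, if anything falls off the work surface, if the arm or the gripper's body presses on something with over 40 N, if the wrist force passes 120 N, or if a joint passes its speed limit or range.

ROBOT

A 6-joint arm with a two-finger parallel gripper is mounted at the origin on the work surface. World frame = base frame: x ahead of the robot, y to its left, z up, the work surface at z = 0. Lengths are in m, angles in rad, forces in N, time in s.
With the tool pointing down it reaches from about 0.35 to 0.725 m from the base axis. Payload 4.3 kg.
Tool frame: the origin (TCP) lies midway between the tips of the shut fingers; the grasp point (between the pads) lies 19 mm behind it (robot.grasp_offset is the distance from the TCP to the grasp point, in m); z points along the fingers, x is the direction in which the jaws open and shut, and the axes are right-handed (so a half turn about z gives the same grasp; the last joint's range is limited). The gripper opens to 85 mm and grips with 20 to 120 N. Pads are 22 mm wide; open, the fingers measure 114 mm over their backs; the gripper's body (76 mm by 85 mm) begins 54 mm behind the grasp point. The pads swing forward as they close: fully open they stand 13 mm farther back than shut.
Start: joints at [1.187, 0.377, 0.081, 1.274, 0, 1.46], TCP at [0.155, 0.554, 0.231] pointing down, gripper open.
Joint ranges: [-2.72, 2.72], [-0.84, 1.66], [-1.02, 1.22], [-1.77, 2.12], [-1.37, 1.28], [-3.14, 3.14]. Speed limits (rad/s): [2.57, 2.57, 3.14, 3.14, 3.14, 3.14].

INTERFACE

Orientations are given as a unit quaternion [x, y, z, w].
In Python, from workcell import robot gives the robot as it stands.
- The arm moves only by the tool apply_moves, never from a script. Its argument "steps" is a list of rows, each a list of 7 numbers: the shift along the tool's x, y, z in mm, then the turn, a rotation vector about the tool's x, y, z in rad, then the gripper command: -1 is fully open, 1 is shut, values between are in proportion. A call has 1 to 8 rows; each row is the pose to reach, as a shift and turn from the pose commanded when the call began, along the tool's axes at that moment; what a row does not reach only later rows make up. A row lasts 1/8 s, in which the tool goes at most 62.5 mm and 10.7 degrees, less where a joint would pass 70% of its speed; a pose out of reach is approached as far as the arm can. A call with a gripper value outside its range is refused whole. The fingers move at their own pace and stop on an object; "force" is the grip in N (left out, the last holds). Time passes only in rows, so rows that repeat a pose let the fingers close. It gives the time, the measured TCP pose, the force and the opening at its end, in the units of the state.
- robot.sense(): the state, without advancing time (a new reading comes with each control period).
- robot.camera(name): name is "side" or "top"; returns the picture (420x560x3 uint8, red, green, blue); there is no depth.
- robot.camera_info(name): a dict with "mtx" (3x3 intrinsics, pixels), "cam_to_world" (4x4, takes a point from camera to world coordinates). Camera axes: x right, y down, z forward; pixel columns grow to the right and rows downward; lengths in m; the calibration is good to about 2 mm. A picture is of the moment at which its call begins. camera_info takes no time and is no camera call.
- robot.job_done(): hands the job in, once; it reports no verdict.
The state is a dict: "t": time; "joint_pos": joint angles; "joint_vel": joint speeds; "effort": joint torques, N m; "eef_pos": TCP position; "orientation": TCP orientation; "wrist_force": force on the tool from outside, world axes, zero at the start; "wrist_torque": the same for the moment, N m; "gripper_width": opening from 0.0 (shut) to 1.0 (fully open).
Only numpy, scipy, OpenCV 4.12 (cv2) and the standard library are available. Lean on these libraries where they do the work, as an engineer would, in place of code of your own. Each camera call takes 0.05 s, during which the arm holds its last target.

## Working session

There is one attempt and no reset: what is moved stays moved. The work goes in short steps, Python scripts to look and compute and a tool call to move; the robot and the scene stay as the last step left them, time stands still between calls to the robot, and variables do not carry over. Pictures are saved under pics/ and viewed, and the job is handed in when it is done.

Besides the shell and the picture viewer there is one more tool, called after "Request:" as name([rows], argument=value, ...), one row to a line, values as JSON. apply_moves: Moves the arm, as the interface text tells. Its arguments: {"type":"object","properties":{"steps":{"type":"array","items":{"type":"array","items":{"type":"number"}}},"force":{"type":"number"}},"required":["steps"]}

```bash
ls; mkdir -p pics; python3 - <<'E'
from workcell import robot
import cv2,numpy as np
np.set_printoptions(precision=4,suppress=True)
for n in("top","side"):
    cv2.imwrite(f"pics/{n}0.png",cv2.cvtColor(robot.camera(n),cv2.COLOR_RGB2BGR))
    i=robot.camera_info(n);print(i["mtx"],i["cam_to_world"])
print(robot.sense(),robot.grasp_offset)
E
```

```text
pics
[[419.8793   0.     277.1549]
 [  0.     419.8793 217.9155]
 [  0.       0.       1.    ]] [[-0.0045 -0.9969  0.0792  0.5258]
 [-1.      0.004  -0.0071  0.0043]
 [ 0.0068 -0.0792 -0.9968  1.0345]
 [ 0.      0.      0.      1.    ]]
[[397.3896   0.     276.9945]
 [  0.     397.3896 207.7688]
 [  0.       0.       1.    ]] [[-0.9635 -0.1583  0.2161  0.4336]
 [-0.2678  0.5766 -0.7718  0.58  ]
 [-0.0024 -0.8015 -0.598   0.5098]
 [ 0.      0.      0.      1.    ]]
{'t': 0.1, 'joint_pos': array([1.1867, 0.378 , 0.0797, 1.2744, 0.    , 1.4605]), 'joint_vel': array([-0.0005,  0.0009,  0.0035,  0.0003,  0.0004,  0.0026]), 'effort': array([  0.0011, -46.4692,  27.0583,   0.0121,  -0.0001,   0.    ]), 'eef_pos': array([0.1552, 0.553 , 0.2304]), 'orientation': array([ 0.797 ,  0.604 , -0.0008,  0.0004]), 'wrist_force': array([ 0.1435, -0.5173,  0.2003]), 'wrist_torque': array([-0.0045, -0.0346, -0.0231]), 'gripper_width': 0.9968028848297825} 0.0187
```

View pics/top0.png

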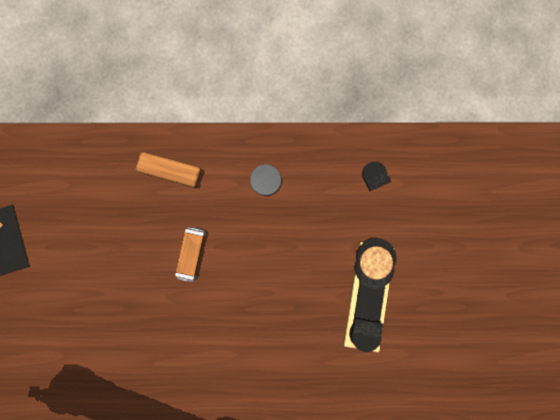

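View pics/side0.png

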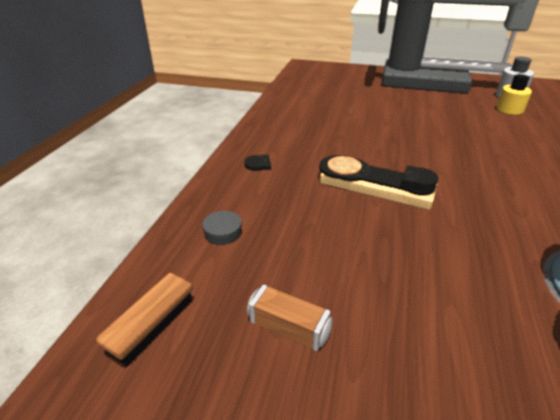

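```bash
cat > h.py <<'E'
from workcell import robot
import cv2,numpy as np
np.set_printoptions(precision=4,suppress=True)
def ray(n,uv,z):
    i=robot.camera_info(n);M=i["cam_to_world"]
    d=M[:3,:3]@np.linalg.inv(i["mtx"])@np.array([uv[0],uv[1],1.]);o=M[:3,3]
    return o+d*(z-o[2])/d[2]
def proj(n,p):
    i=robot.camera_info(n);M=i["cam_to_world"]
    q=i["mtx"]@(M[:3,:3].T@(np.array(p)-M[:3,3]));return q[:2]/q[2]
def blob(im,mask,roi):
    m=np.zeros(mask.shape,np.uint8);x0,y0,x1,y1=roi;m[y0:y1,x0:x1]=mask[y0:y1,x0:x1]
    c,_=cv2.findContours(m,cv2.RETR_EXTERNAL,cv2.CHAIN_APPROX_NONE)
    return max(c,key=cv2.contourArea)
def cen(c):
    m=cv2.moments(c);return m["m10"]/m["m00"],m["m01"]/m["m00"]
E
python3 - <<'E'
from h import *
im=cv2.imread("pics/top0.png");sd=cv2.imread("pics/side0.png")
b,g,r=[im[...,k].astype(int) for k in range(3)]
tan=((r>170)&(g>100)).astype(np.uint8)*255
c=blob(im,tan,(350,235,400,285));print("patch",cv2.minEnclosingCircle(c),cen(c),ray("top",cen(c),.039))
steel=(((r>165)&(b>100))|((r>140)&(g>70))).astype(np.uint8)*255
c=blob(im,steel,(165,215,215,290));R=cv2.minAreaRect(c);print("weight",R)
P=np.array([ray("top",p,.044) for p in cv2.boxPoints(R)]);print(P,P.mean(0))
for e in (P[1]-P[0],P[2]-P[1]):print(np.linalg.norm(e),np.degrees(np.arctan2(e[1],e[0])))
cv2.imwrite("pics/z.png",cv2.resize(im[215:295,160:220],None,fx=7,fy=7,interpolation=0))
b,g,r=[sd[...,k].astype(int) for k in range(3)]
tan=((r>150)&(g>90)).astype(np.uint8)*255
c=blob(sd,tan,(322,150,364,174));print("patch side",cen(c),ray("side",cen(c),.039))
# sole block axis
b,g,r=[im[...,k].astype(int) for k in range(3)]
dk=((r<60)).astype(np.uint8)*255
c=blob(im,dk,(340,230,405,355));R=cv2.minAreaRect(c);print("sole",R)
for n,roi,z in(("tin",(245,160,285,200),.028),("lift",(355,155,395,195),.012)):
    cc=blob(im,(r<85).astype(np.uint8)*255,roi);print(n,ray("top",cen(cc),z))
E
```

```text
patch ((375.9391174316406, 262.5638732910156), 16.244688034057617) (376.08597969323824, 262.45538993303086) [ 0.4984 -0.236   0.039 ]
weight ((188.60804748535156, 254.02456665039062), (19.192386627197266, 53.14473342895508), 12.804266929626465)
[[0.4651 0.2404 0.044 ]
 [0.5862 0.2144 0.044 ]
 [0.576  0.1702 0.044 ]
 [0.455  0.1966 0.044 ]] [0.5206 0.2054 0.044 ]
0.12389680601930798 -12.075488652354714
0.0453661417322541 -103.02974375641561
patch side (344.30629629629624, 164.50444444444443) [ 0.4982 -0.2305  0.039 ]
sole ((369.5270080566406, 294.33782958984375), (39.291358947753906, 113.27091217041016), 9.462321281433105)Traceback (most recent call last):
  File "<stdin>", line 19, in <module>
  File "h.py", line 16, in cen
    m=cv2.moments(c);return m["m10"]/m["m00"],m["m01"]/m["m00"]
                            ~~~~~~~~^~~~~~~~~
ZeroDivisionError: float division by zero
```

View pics/z.png

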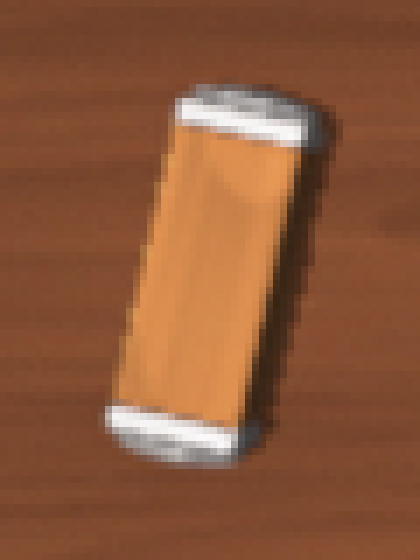

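```bash
python3 - <<'E'
import cv2,numpy as np
sd=cv2.imread("pics/side0.png")
a=cv2.resize(sd[280:355,240:340],None,fx=6,fy=6,interpolation=0)
b=cv2.resize(sd[145:215,310:445],None,fx=5,fy=5,interpolation=0)
cv2.imwrite("pics/za.png",a);cv2.imwrite("pics/zb.png",b)
E
```

```text
(no output)
```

View pics/za.png

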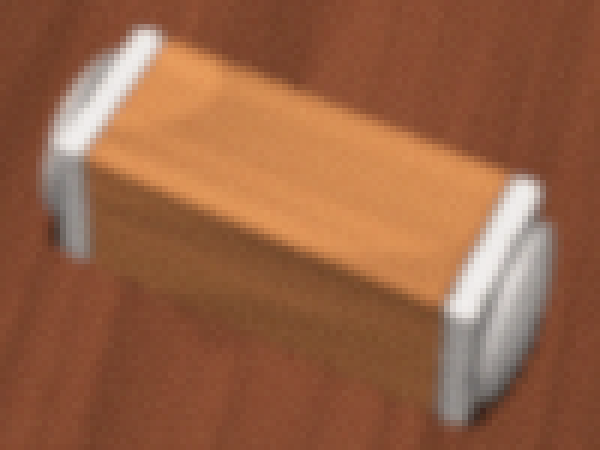

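View pics/zb.png

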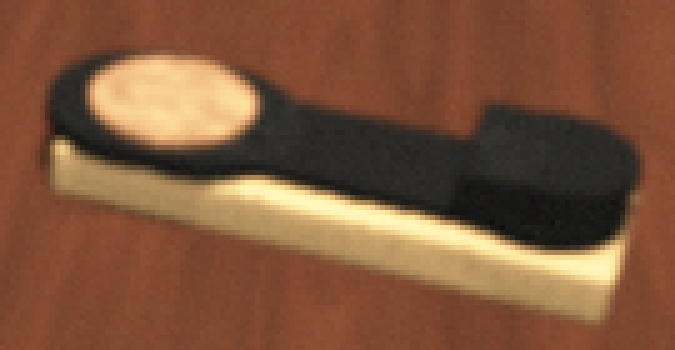

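```bash
python3 - <<'E'
from h import *
s=np.array([(138,27),(55,152),(450,318),(542,180)])/6+[240,280]-[.5-1/12]*2
t=np.array([(175,97),(307,120),(240,450),(105,425)])/7+[160,215]-[.43]*2
for n,q in(("side",s),("top",t)):
    P=np.array([ray(n,p,.044) for p in q]);print(n,P.mean(0)[:2])
    for k in range(4):
        e=P[(k+1)%4]-P[k];print("  ",P[k,:2],np.linalg.norm(e),np.degrees(np.arctan2(e[1],e[0])))
print("patch side",ray("side",(310+173.5/5-.4,145+100/5-.4),.039),proj("side",ray("top",(376.0,262.5),.039)))
im=cv2.imread("pics/top0.png")[225:355,335:410]
cv2.imwrite("pics/zc.png",cv2.resize(im,None,fx=4.5,fy=4.5,interpolation=0))
print(robot.camera_info("top")["cam_to_world"][:3,3])
E
```

```text
side [0.521  0.2094]
   [0.5703 0.1765] 0.04517540459397776 80.32759516096304
   [0.5779 0.221 ] 0.10525244075046217 168.2541731277247
   [0.4748 0.2424] 0.04687889615199838 -107.19900286222878
   [0.461  0.1976] 0.11135228744072694 -10.96322884833164
top [0.5216 0.2043]
   [0.5805 0.2157] 0.04519381613251137 -100.11801392728165
   [0.5725 0.1712] 0.11215765157222689 169.05107228464908
   [0.4624 0.1925] 0.04590280953496831 79.32687328849238
   [0.4709 0.2376] 0.1117255006395344 -11.31468509396067
patch side [ 0.4981 -0.2301  0.039 ] [344.5626 163.3784]
[0.5258 0.0043 1.0345]
```

View pics/zc.png

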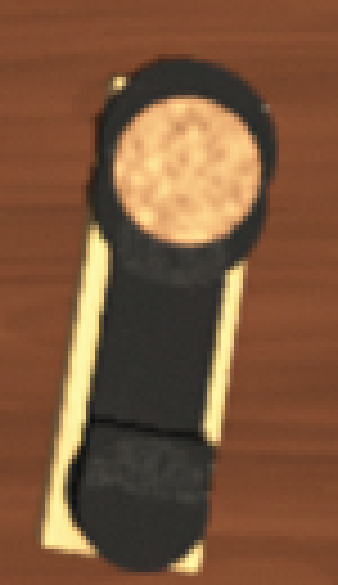

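```bash
cat >> h.py <<'E'
from scipy.spatial.transform import Rotation as Rn
def goal(p,R2=None,s=None):
    s=s or robot.sense();R=Rn.from_quat(s["orientation"])
    print("d mm",R.inv().apply(np.array(p)-s["eef_pos"])*1000)
    if R2 is not None: print("rv",(R.inv()*R2).as_rotvec())
def frame(x,z):
    x=np.array(x,float);z=np.array(z,float);z/=np.linalg.norm(z);x-=z*(x@z);x/=np.linalg.norm(x)
    return Rn.from_matrix(np.c_[x,np.cross(z,x),z])
def st():
    s=robot.sense()
    for k in("t","joint_pos","eef_pos","wrist_force","wrist_torque","gripper_width"):print(k,np.round(s[k],4))
    print(Rn.from_quat(s["orientation"]).as_matrix())
E
python3 - <<'E'
from h import *
a=np.radians(78.7)
goal((.521,.2068,.10),frame((np.cos(a),np.sin(a),0),(0,0,-1)))
E
```

```text
d mm [-234.2077  445.787   130.7581]
rv [-0.0003  0.0018 -0.0766]
```

Request:
apply_moves([
  [-58,111,20,0,0,-0.02,-1],
  [-117,223,50,0,0,-0.04,-1],
  [-176,334,80,0,0,-0.06,-1],
  [-234,446,110,0,0,-0.077,-1],
  [-234,446,131,0,0,-0.077,-1],
  [-234,446,131,0,0,-0.077,-1],
  [-234,446,131,0,0,-0.077,-1],
  [-234,446,131,0,0,-0.077,-1],
], force=80)

```text
t: 1.1
eef_pos: [0.5079, 0.22, 0.1057]
orientation: [0.773, 0.634, -0.0, -0.0]
wrist_force: [1.3, 0.1, -0.5]
gripper_width: 0.995
```

```bash
python3 - <<'E'
from h import *
st()
cv2.imwrite("pics/t1.png",cv2.cvtColor(robot.camera("top"),cv2.COLOR_RGB2BGR)[160:340,80:320].repeat(3,0).repeat(3,1))
cv2.imwrite("pics/s1.png",cv2.cvtColor(robot.camera("side"),cv2.COLOR_RGB2BGR))
a=np.radians(78.7)
goal((.521,.2068,.004),frame((np.cos(a),np.sin(a),0),(0,0,-1)))
E
```

```text
t 1.1
joint_pos [ 0.294   0.403  -0.2156  0.9525  0.0004  0.4909]
eef_pos [0.5079 0.22   0.1057]
wrist_force [ 1.2892  0.1006 -0.4576]
wrist_torque [ 0.024  -0.0371  0.0724]
gripper_width 0.9948
[[ 0.1956  0.9807 -0.0004]
 [ 0.9807 -0.1956  0.0002]
 [ 0.0002 -0.0005 -1.    ]]
d mm [ -7.5623  13.3238 100.2334]
rv [-0.0006  0.0025 -0.0067]
```

View pics/t1.png

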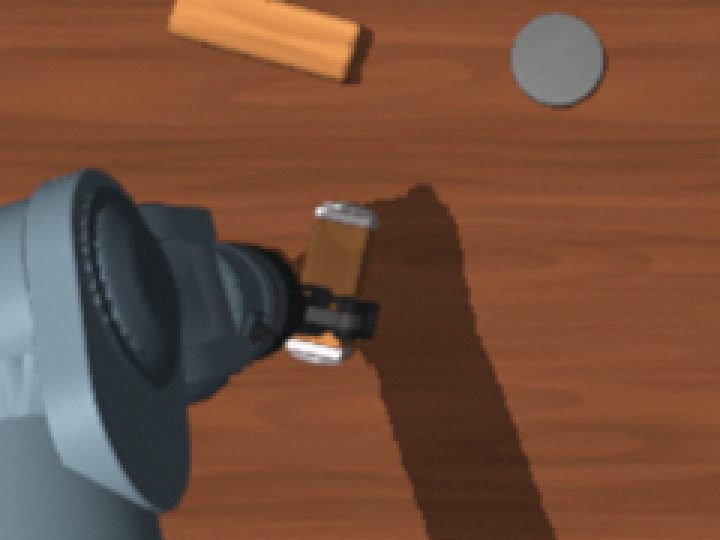

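View pics/s1.png

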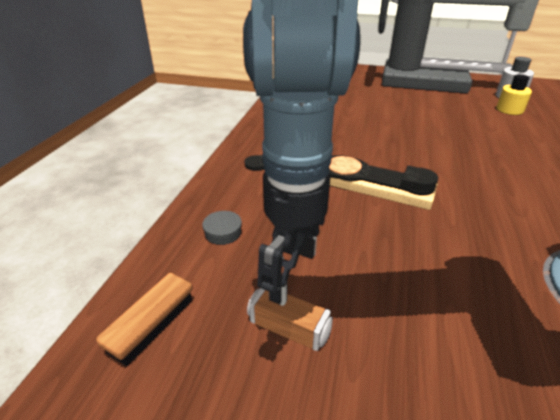

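Request:
apply_moves([
  [0,0,0,0,0,0,-1],
  [0,0,0,0,0,0,-1],
  [0,0,25,0,0,0,-1],
])

```text
t: 1.58
eef_pos: [0.5082, 0.2237, 0.0838]
orientation: [0.772, 0.635, 0.003, 0.001]
wrist_force: [1.3, 0.0, -0.8]
gripper_width: 0.997
```

```bash
python3 - <<'E'
from h import *
st()
cv2.imwrite("pics/t2.png",cv2.cvtColor(robot.camera("top"),cv2.COLOR_RGB2BGR)[160:340,80:320].repeat(3,0).repeat(3,1))
E
```

```text
t 1.575
joint_pos [ 0.3002  0.4209 -0.25    0.8943  0.0003  0.4945]
eef_pos [0.5082 0.2237 0.0838]
wrist_force [ 1.2835  0.0082 -0.8063]
wrist_torque [ 0.0085  0.0799 -0.0271]
gripper_width 0.9971
[[ 0.1931  0.9812  0.0052]
 [ 0.9812 -0.1931  0.0019]
 [ 0.0029  0.0048 -1.    ]]
```

View pics/t2.png

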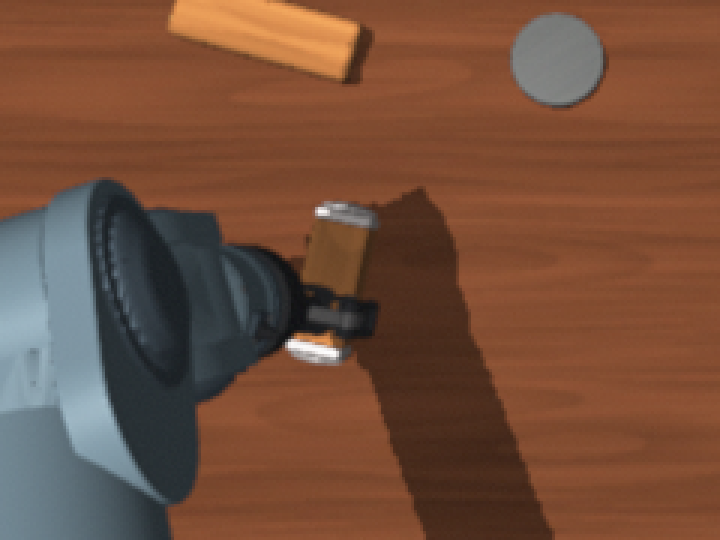

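```bash
python3 - <<'E'
from h import *
a=np.radians(78.7)
goal((.521,.2068,.004),frame((np.cos(a),np.sin(a),0),(0,0,-1)))
E
```

```text
d mm [-12.4673  18.7983  75.4206]
rv [-0.0015  0.0005  0.0029]
```

Request:
apply_moves([
  [-12.5,19,0,0,0,0,-1],
  [-12.5,19,10,0,0,0,-1],
  [-12.5,19,20,0,0,0,-1],
  [-12.5,19,20,0,0,0,-1],
  [-12.5,19,20,0,0,0,-1],
  [-12.5,19,20,0,0,0,-1],
])

```text
t: 2.38
eef_pos: [0.5233, 0.2058, 0.0619]
orientation: [0.773, 0.634, 0.0, 0.0]
wrist_force: [0.2, -0.6, -0.2]
gripper_width: 1.002
```

```bash
python3 - <<'E'
from h import *
st()
a=np.radians(78.7)
goal((.521,.2068,.004),frame((np.cos(a),np.sin(a),0),(0,0,-1)))
cv2.imwrite("pics/t3.png",cv2.cvtColor(robot.camera("top"),cv2.COLOR_RGB2BGR)[160:340,80:320].repeat(3,0).repeat(3,1))
cv2.imwrite("pics/s3.png",cv2.cvtColor(robot.camera("side"),cv2.COLOR_RGB2BGR)[180:380,180:400].repeat(3,0).repeat(3,1))
E
```

```text
t 2.375
joint_pos [ 0.2619  0.4585 -0.253   0.8586  0.0001  0.4585]
eef_pos [0.5233 0.2058 0.0619]
wrist_force [ 0.2074 -0.6491 -0.1556]
wrist_torque [-0.0015 -0.0249 -0.0305]
gripper_width 1.0018
[[ 0.1953  0.9807  0.0006]
 [ 0.9807 -0.1953  0.0002]
 [ 0.0003  0.0005 -1.    ]]
d mm [ 0.4946 -2.4709 57.9231]
rv [ 0.0005 -0.0003  0.0006]
```

View pics/s3.png

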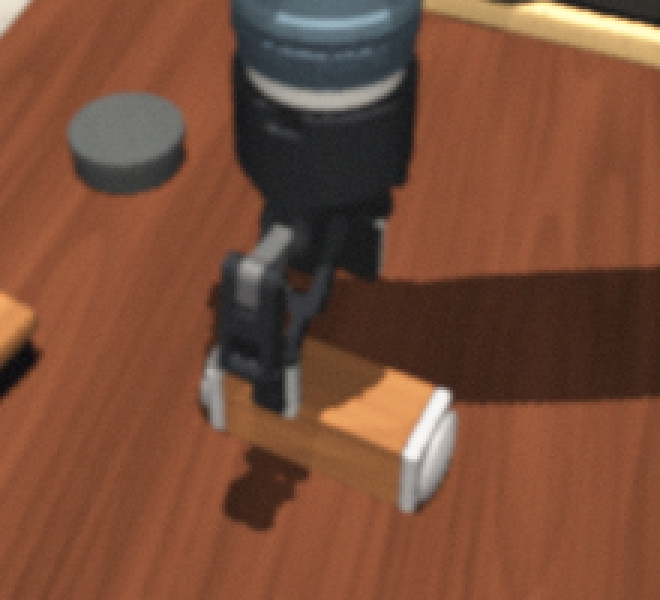

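View pics/t3.png

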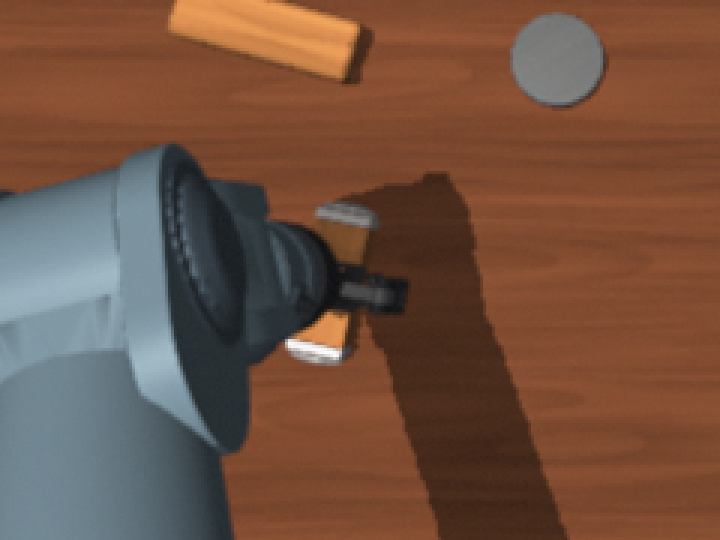

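Over the weight. Descend and close.

Request:
apply_moves([
  [0.5,-2.5,15,0,0,0,-1],
  [0.5,-2.5,30,0,0,0,-1],
  [0.5,-2.5,45,0,0,0,-1],
  [0.5,-2.5,57,0,0,0,-1],
  [0.5,-2.5,57,0,0,0,-1],
  [0.5,-2.5,57,0,0,0,-1],
])

```text
t: 3.22
eef_pos: [0.521, 0.2067, 0.0047]
orientation: [0.773, 0.634, 0.0, 0.0]
wrist_force: [0.8, 0.3, 0.9]
gripper_width: 0.999
```

```bash
python3 - <<'E'
from h import *
st()
cv2.imwrite("pics/s4.png",cv2.cvtColor(robot.camera("side"),cv2.COLOR_RGB2BGR)[180:380,180:400].repeat(3,0).repeat(3,1))
E
```

```text
t 3.225
joint_pos [ 0.2644  0.5199 -0.3238  0.7267  0.0001  0.4612]
eef_pos [0.521  0.2067 0.0047]
wrist_force [0.8145 0.2737 0.8959]
wrist_torque [ 0.0381  0.0017 -0.0428]
gripper_width 0.9991
[[ 0.1956  0.9807  0.0003]
 [ 0.9807 -0.1956  0.0002]
 [ 0.0002  0.0003 -1.    ]]
```

View pics/s4.png

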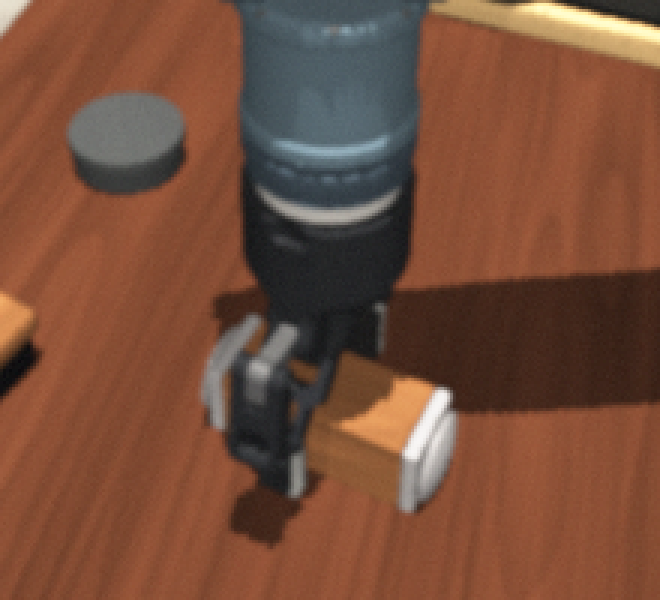

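Request:
apply_moves([
  [0,0,0,0,0,0,1],
  [0,0,0,0,0,0,1],
  [0,0,0,0,0,0,1],
  [0,0,0,0,0,0,1],
  [0,0,0,0,0,0,1],
  [0,0,0,0,0,0,1],
], force=80)

```text
t: 4.03
eef_pos: [0.5214, 0.2067, 0.0052]
orientation: [0.773, 0.634, 0.001, 0.0]
wrist_force: [-0.1, -0.6, 5.7]
gripper_width: 0.505
```

```bash
python3 - <<'E'
from h import *
st()
E
```

```text
t 4.025
joint_pos [ 0.2644  0.5193 -0.3235  0.7267 -0.0001  0.4613]
eef_pos [0.5214 0.2067 0.0052]
wrist_force [-0.1037 -0.6475  5.6609]
wrist_torque [-0.1458  0.1045  0.0275]
gripper_width 0.5048
[[ 0.1956  0.9807  0.0014]
 [ 0.9807 -0.1956  0.0002]
 [ 0.0005  0.0013 -1.    ]]
```

Request:
apply_moves([
  [0,0,-20,0,0,0,1],
  [0,0,-50,0,0,0,1],
  [0,0,-90,0,0,0,1],
  [0,0,-120,0,0,0,1],
  [0,0,-120,0,0,0,1],
  [0,0,-120,0,0,0,1],
  [0,0,-120,0,0,0,1],
  [0,0,-120,0,0,0,1],
])

```text
t: 5.03
eef_pos: [0.5197, 0.2063, 0.1231]
orientation: [0.773, 0.634, -0.001, -0.001]
wrist_force: [-0.4, 0.5, -3.8]
gripper_width: 0.503
```

```bash
python3 - <<'E'
from h import *
st()
u=np.array([np.cos(np.radians(-11.3)),np.sin(np.radians(-11.3)),0])
for k in range(6):
    robot.camera("top" if k%2 else "side"); s=robot.sense(); f=s["wrist_force"];t=s["wrist_torque"]
    # moment about jaw axis y' = z x u ; load m at +d*u gives torque u x (-mg z)= +mg*d*(z x u)... 
    j=np.cross([0,0,1],u); print(f[2],t,t@j, t@u)
cv2.imwrite("pics/s5.png",cv2.cvtColor(robot.camera("side"),cv2.COLOR_RGB2BGR))
E
```

```text
t 5.025
joint_pos [ 0.2644  0.4017 -0.169   1.0028  0.0001  0.4612]
eef_pos [0.5197 0.2063 0.1231]
wrist_force [-0.4351  0.4857 -3.7856]
wrist_torque [-0.029  -0.1498  0.0071]
gripper_width 0.5032
[[ 0.1955  0.9807 -0.0026]
 [ 0.9807 -0.1955 -0.0006]
 [-0.0011 -0.0025 -1.    ]]
-2.6190144251519065 [-0.0569 -0.1235  0.0387] -0.13226174220235948 -0.03164130346297975
-2.915061420075258 [-0.0769 -0.0799 -0.0354] -0.09342098060830589 -0.059732054524068476
-3.702957918419927 [-0.0393 -0.0942  0.0186] -0.10005459720235588 -0.02010082382757857
-2.63408506115854 [-0.0208 -0.1168  0.0284] -0.118578927853004 0.002443542121202045
-3.138604916129181 [-0.0311 -0.0641  0.    ] -0.06892410344666083 -0.01791933084046556
-3.9868196636165694 [-0.0124 -0.077   0.0016] -0.07788207947365998 0.0029518266113821873
```

View pics/s5.png

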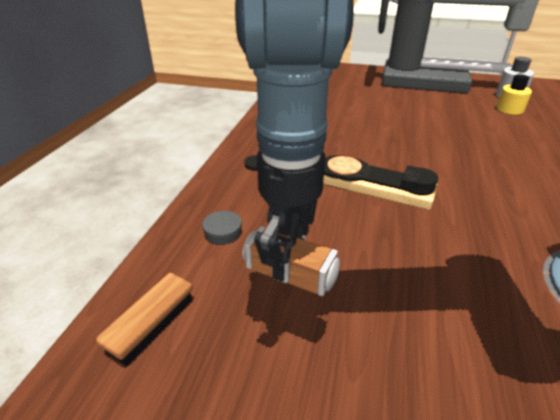

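Request:
apply_moves([
  [-20,4,-20,-0.15,0,0,1],
  [-40,8,-40,-0.3,0,0,1],
  [-60,12,-60,-0.45,0,0,1],
  [-80,16,-80,-0.6,0,0,1],
  [-100,20,-100,-0.75,0,0,1],
  [-120,24,-100,-0.9,0,0,1],
  [-140,28,-100,-1.05,0,0,1],
  [-153,31,-100,-1.2,0,0,1],
])

```text
t: 6.38
eef_pos: [0.5716, 0.086, 0.2924]
orientation: [0.673, 0.533, 0.309, 0.409]
wrist_force: [0.7, -0.5, -4.2]
gripper_width: 0.506
```

```bash
python3 - <<'E'
from h import *
st()
cv2.imwrite("pics/s6.png",cv2.cvtColor(robot.camera("side"),cv2.COLOR_RGB2BGR))
a=np.radians(-60);d=np.array([np.cos(a),np.sin(a),0])
goal((.5,-.05,.22),frame((-d[1],d[0],0),d))
E
```

```text
t 6.375
joint_pos [ 0.282  -0.1824 -1.0188 -0.2757 -0.4665  0.2513]
eef_pos [0.5716 0.086  0.2924]
wrist_force [ 0.7293 -0.4575 -4.206 ]
wrist_torque [0.3141 1.297  0.0175]
gripper_width 0.5064
[[ 0.2406  0.4656  0.8517]
 [ 0.9704 -0.0963 -0.2215]
 [-0.0211  0.8798 -0.475 ]]
d mm [-149.4513  -86.7211    2.3503]
rv [-0.455  -0.7837  0.2138]
```

View pics/s6.png

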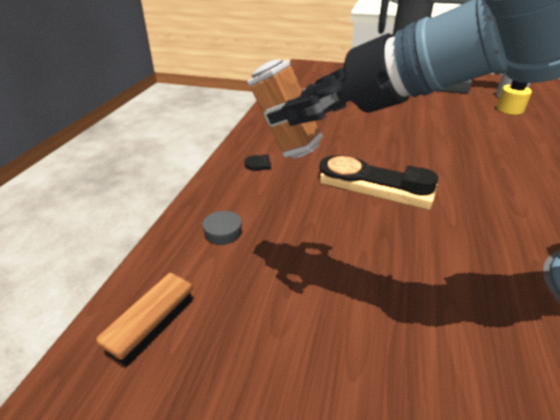

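```bash
cat > data.py <<'E'
D=[([1.1867,.378,.0797,1.2744,0,1.4605],[.1552,.553,.2304]),
([.294,.403,-.2156,.9525,.0004,.4909],[.5079,.22,.1057]),
([.3002,.4209,-.25,.8943,.0003,.4945],[.5082,.2237,.0838]),
([.2619,.4585,-.253,.8586,.0001,.4585],[.5233,.2058,.0619]),
([.2644,.5199,-.3238,.7267,.0001,.4612],[.521,.2067,.0047]),
([.2644,.4017,-.169,1.0028,.0001,.4612],[.5197,.2063,.1231]),
([.282,-.1824,-1.0188,-.2757,-.4665,.2513],[.5716,.086,.2924])]
E
python3 - <<'E'
from h import *
from data import D
q=D[-1][0]
R=robot.sense()["orientation"];R=Rn.from_quat(R).as_matrix();
M=Rn.from_euler('z',-q[0]).as_matrix()@R
p=q[1]-q[2]+q[3]
M2=Rn.from_euler('y',-p).as_matrix()@M
print(p,M2, Rn.from_matrix(M2).as_euler('ZYX'))
rows=[];rhs=[]
for q,x in D:
    e=np.array(x)
    v=Rn.from_euler('z',-q[0]).apply(e)
    p1=q[1];p2=q[1]-q[2];p3=p2+q[3]
    # rotation about y by p: (X,Z)->(cX+sZ, -sX+cZ)
    def rot(p):c,s=np.cos(p),np.sin(p);return [[c,s],[-s,c]]
    A=np.zeros((2,8));A[0,0]=1;A[1,1]=1
    A[:,2:4]=rot(p1);A[:,4:6]=rot(p2);A[:,6]=[np.cos(p3),-np.sin(p3)]
    A[:,7]=np.array([np.cos(p3),-np.sin(p3)])*np.cos(q[4])
    rows.append(A);rhs.append(v[[0,2]])
    if abs(q[4])>.1:print("lateral L5",v[1]/np.sin(q[4]))
A=np.vstack(rows);b=np.hstack(rhs)
print(np.linalg.svd(A)[1])
s=np.linalg.lstsq(A,b,rcond=3e-3)[0];print(s,A@s-b)
E
```

```text
0.5607 [[ 0.4339 -0.1178  0.8932]
 [ 0.8654 -0.2213 -0.4496]
 [ 0.2506  0.9681  0.006 ]] [ 1.1061 -0.2533  1.5646]
lateral L5 0.17000103717317133
[5.8019 4.5388 1.0306 0.5854 0.2575 0.2476 0.0499 0.0061]
[-0.0088  0.253   0.0092  0.5056  0.3816  0.0707  0.2186  0.2262] [ 0.0002 -0.0003 -0.0001  0.0003 -0.0001  0.0003 -0.     -0.      0.0001
 -0.0004 -0.0001  0.0002  0.     -0.0001]
```

```bash
cat > fit.py <<'E'
from h import *
from data import D
from scipy.optimize import lsq_linear
def rot(p):c,s=np.cos(p),np.sin(p);return np.array([[c,s],[-s,c]])
def fit(free):
    rows=[];rhs=[]
    for q,x in D:
        v=Rn.from_euler('z',-q[0]).apply(x)
        p1=q[1];p2=q[1]-q[2];p3=p2+q[3]
        A=np.zeros((2,7));A[0,0]=1;A[1,1]=1
        A[:,2:4]=rot(p1);A[:,4:6]=rot(p2);d=np.array([np.cos(p3),-np.sin(p3)]);A[:,6]=d
        rows.append(A);rhs.append(v[[0,2]]-.17*np.cos(q[4])*d)
    A=np.vstack(rows);b=np.hstack(rhs);s=np.zeros(7)
    s[free]=np.linalg.lstsq(A[:,free],b,rcond=None)[0]
    return s,np.abs(A@s-b).max()
E
python3 - <<'E'
from fit import *
for f in([1,3,4,6],[0,1,3,4,6],[1,3,4,5,6],[0,1,3,4,5,6]): print(f,*fit(f))
E
```

```text
[1, 3, 4, 6] [0.     0.3219 0.     0.5409 0.4135 0.     0.3064] 0.02305692105184365
[0, 1, 3, 4, 6] [0.0292 0.3109 0.     0.5199 0.3884 0.     0.29  ] 0.020604409614202956
[1, 3, 4, 5, 6] [0.     0.248  0.     0.5238 0.3784 0.0614 0.2843] 0.0024814405265684014
[0, 1, 3, 4, 5, 6] [-0.0098  0.2473  0.      0.5298  0.3847  0.0649  0.2885] 0.0009682894424485333
```

```bash
cat > ik.py <<'E'
from fit import *
from scipy.optimize import minimize, least_squares
P=fit([0,1,3,4,5,6])[0]
lo=np.array([-2.72,-.84,-1.02,-1.77,-1.37])+.03;hi=np.array([2.72,1.66,1.22,2.12,1.28])-.03
def fk(q,P=P):
    p1=q[1];p2=p1-q[2];p3=p2+q[3]
    w=P[0:2]+rot(p1)@P[2:4]+rot(p2)@P[4:6]+rot(p3)@np.array([P[6],0])
    Rz=Rn.from_euler('z',q[0]);d=Rn.from_euler('y',p3).apply([np.cos(q[4]),np.sin(q[4]),0])
    return Rz.apply(np.array([w[0],0,w[1]])+.17*d),Rz.apply(d),Rz.apply([w[0],0,w[1]])
def ik(g,az,dip,n=12,go=.0187):
    d=np.array([np.cos(az)*np.cos(dip),np.sin(az)*np.cos(dip),-np.sin(dip)])
    t=np.array(g)+go*d;best=None;rng=np.random.default_rng(0)
    for _ in range(n):
        q0=lo+(hi-lo)*rng.random(5);q0[0]=rng.uniform(-1,.8)
        r=least_squares(lambda q:np.r_[(fk(q)[0]-t)*10,fk(q)[1]-d],q0,bounds=(lo,hi))
        if best is None or r.cost<best.cost:best=r
    return best
E
python3 - <<'E'
from ik import *
print(P)
for az in range(-150,60,15):
  o=[]
  for dip in(0,10,20,30,40):
    b=ik((.498,-.233,.104),np.radians(az),np.radians(dip));o.append((round(b.cost**.5,3),)+((tuple(np.round(b.x,2)),tuple(np.round(fk(b.x)[2],2))) if b.cost<1e-4 else ()))
  print(az,o)
E
```

```text
[-0.0098  0.2473  0.      0.5298  0.3847  0.0649  0.2885]
-150 [(np.float64(0.285),), (np.float64(0.185),), (np.float64(0.084),), (np.float64(0.0), (np.float64(-0.27), np.float64(1.17), np.float64(0.76), np.float64(2.05), np.float64(-0.66)), (np.float64(0.61), np.float64(-0.17), np.float64(0.18))), (np.float64(0.0), (np.float64(-0.28), np.float64(0.99), np.float64(0.53), np.float64(1.8), np.float64(-0.59)), (np.float64(0.6), np.float64(-0.18), np.float64(0.2)))]
-135 [(np.float64(0.188),), (np.float64(0.087),), (np.float64(0.0), (np.float64(-0.22), np.float64(1.19), np.float64(0.7), np.float64(2.05), np.float64(-0.91)), (np.float64(0.6), np.float64(-0.13), np.float64(0.16))), (np.float64(0.0), (np.float64(-0.23), np.float64(1.0), np.float64(0.47), np.float64(1.78), np.float64(-0.83)), (np.float64(0.59), np.float64(-0.14), np.float64(0.18))), (np.float64(0.0), (np.float64(-0.25), np.float64(0.85), np.float64(0.29), np.float64(1.55), np.float64(-0.72)), (np.float64(0.58), np.float64(-0.15), np.float64(0.2)))]
-120 [(np.float64(0.095),), (np.float64(0.0), (np.float64(-0.18), np.float64(
[... 2949 characters left out ...]
p.float64(-0.63), np.float64(0.24), np.float64(-0.8), np.float64(0.08), np.float64(0.78)), (np.float64(0.4), np.float64(-0.29), np.float64(0.2)))]
45 [(np.float64(0.195),), (np.float64(0.089),), (np.float64(0.0), (np.float64(-0.7), np.float64(0.41), np.float64(-0.63), np.float64(0.3), np.float64(1.21)), (np.float64(0.4), np.float64(-0.33), np.float64(0.16))), (np.float64(0.0), (np.float64(-0.68), np.float64(0.39), np.float64(-0.56), np.float64(0.44), np.float64(1.04)), (np.float64(0.41), np.float64(-0.33), np.float64(0.18))), (np.float64(0.0), (np.float64(-0.65), np.float64(0.37), np.float64(-0.51), np.float64(0.53), np.float64(0.86)), (np.float64(0.42), np.float64(-0.31), np.float64(0.2)))]
```

Request:
apply_moves([
  [0,0,0,0,0,0,1],
  [0,0,0,0,0,0,1],
  [0,0,0,0,0,0,1],
])

```text
t: 6.8
eef_pos: [0.5705, 0.086, 0.2895]
orientation: [0.674, 0.535, 0.307, 0.407]
wrist_force: [-0.6, 0.4, -3.2]
gripper_width: 0.503
```

```bash
python3 - <<'E'
from h import *
st()
goal((.52,.14,.12),frame((.196,.98,0),(0,0,-1)))
E
```

```text
t 6.8
joint_pos [ 0.2816 -0.181  -1.0199 -0.2725 -0.4647  0.2519]
eef_pos [0.5705 0.086  0.2895]
wrist_force [-0.6282  0.352  -3.2161]
wrist_torque [ 0.3139  1.2507 -0.0507]
gripper_width 0.503
[[ 0.2397  0.4706  0.8492]
 [ 0.9706 -0.0958 -0.2209]
 [-0.0226  0.8771 -0.4797]]
d mm [  44.1308 -177.6759   26.4815]
rv [ 1.0696  0.0443 -0.0283]
```

Request:
apply_moves([
  [5,-20,3,0.13,0.005,-0.003,1],
  [11,-44,6,0.27,0.011,-0.007,1],
  [16,-66,10,0.4,0.016,-0.01,1],
  [22,-89,13,0.53,0.022,-0.014,1],
  [28,-111,17,0.67,0.028,-0.017,1],
  [33,-133,20,0.8,0.033,-0.02,1],
  [38,-155,23,0.93,0.04,-0.025,1],
  [44,-177,26,1.07,0.044,-0.028,1],
])

```text
t: 7.8
eef_pos: [0.5218, 0.1403, 0.122]
orientation: [0.774, 0.634, 0.001, -0.0]
wrist_force: [-0.5, -0.8, -3.3]
gripper_width: 0.504
```

Request:
apply_moves([
  [0,0,0,0,0,0,1],
  [0,0,0,0,0,0,1],
  [0,0,0,0,0,0,1],
])

```text
t: 8.18
eef_pos: [0.5212, 0.1404, 0.1233]
orientation: [0.773, 0.634, 0.002, 0.002]
wrist_force: [-0.7, -0.0, -2.7]
gripper_width: 0.506
```

```bash
python3 - <<'E'
from h import *
st()
goal((.52,.14,.0055),frame((.196,.98,0),(0,0,-1)))
cv2.imwrite("pics/s7.png",cv2.cvtColor(robot.camera("side"),cv2.COLOR_RGB2BGR)[100:350,180:400].repeat(2,0).repeat(2,1))
for i in range(5):
    robot.camera("top");print(robot.sense()["wrist_torque"]@[.196,.98,0])
E
```

```text
t 8.175
joint_pos [ 0.1459  0.3584 -0.2339  0.9729 -0.0004  0.3433]
eef_pos [0.5212 0.1404 0.1233]
wrist_force [-0.7123 -0.0178 -2.6745]
wrist_torque [-0.0471 -0.0704  0.0158]
gripper_width 0.5062
[[ 0.1961  0.9806  0.0055]
 [ 0.9806 -0.1961  0.0004]
 [ 0.0015  0.0054 -1.    ]]
d mm [ -0.8141  -1.6886 117.8149]
rv [ 0.0054 -0.0015 -0.    ]
-0.1178437709375781
-0.02527038543735807
-0.09219365776872085
-0.1331383189321979
-0.11186851931898661
```

View pics/s7.png

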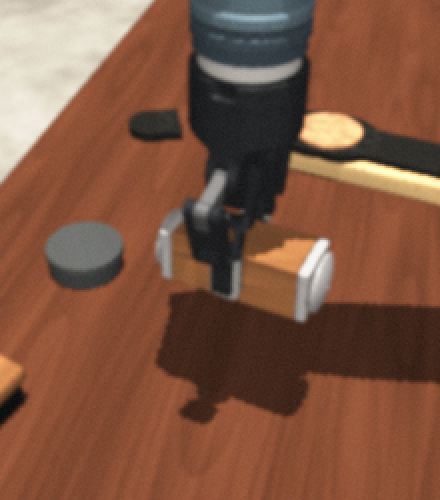

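Request:
apply_moves([
  [0,0,30,0,0,0,1],
  [0,0,60,0,0,0,1],
  [0,0,90,0,0,0,1],
  [0,0,105,0,0,0,1],
  [0,0,112,0,0,0,1],
  [0,0,116,0,0,0,1],
  [0,0,117,0,0,0,1],
  [0,0,117,0,0,0,1],
])

```text
t: 9.48
eef_pos: [0.522, 0.1404, 0.0056]
orientation: [0.773, 0.634, 0.001, 0.001]
wrist_force: [-0.9, 0.4, -2.2]
gripper_width: 0.503
```

```bash
python3 - <<'E'
from h import *
st()
E
```

```text
t 9.475
joint_pos [ 0.1454  0.4844 -0.3841  0.6988 -0.0001  0.3432]
eef_pos [0.522  0.1404 0.0056]
wrist_force [-0.9116  0.4443 -2.1632]
wrist_torque [ 0.0084 -0.085  -0.0445]
gripper_width 0.5032
[[ 0.1965  0.9805  0.0035]
 [ 0.9805 -0.1965  0.0004]
 [ 0.0011  0.0033 -1.    ]]
```

Request:
apply_moves([
  [0,0,0.7,0,0,0,1],
  [0,0,0.7,0,0,0,-1],
  [0,0,0.7,0,0,0,-1],
  [0,0,0.7,0,0,0,-1],
  [0,0,0.7,0,0,0,-1],
  [0,-2,-3,0.12,0,0,-1],
  [0,-4,-5,0.24,0,0,-1],
  [0,-6.5,-6,0.35,0,0,-1],
])

```text
t: 10.48
eef_pos: [0.5155, 0.1416, 0.0114]
orientation: [0.762, 0.624, -0.11, -0.135]
wrist_force: [-0.2, 0.5, -0.0]
gripper_width: 0.997
```

Request:
apply_moves([
  [0,0,0,0,0,0,-1],
  [0,0,0,0,0,0,-1],
])

```text
t: 10.72
eef_pos: [0.5148, 0.1417, 0.0106]
orientation: [0.762, 0.624, -0.109, -0.134]
wrist_force: [-0.1, -0.9, -0.2]
gripper_width: 0.999
```

```bash
python3 - <<'E'
from h import *
st()
cv2.imwrite("pics/s8.png",cv2.cvtColor(robot.camera("side"),cv2.COLOR_RGB2BGR)[100:350,180:400].repeat(2,0).repeat(2,1))
cv2.imwrite("pics/t8.png",cv2.cvtColor(robot.camera("top"),cv2.COLOR_RGB2BGR)[160:340,120:360].repeat(3,0).repeat(3,1))
E
```

```text
t 10.725
joint_pos [0.0922 0.7355 0.0233 1.1919 0.0979 0.2732]
eef_pos [0.5148 0.1417 0.0106]
wrist_force [-0.0547 -0.8573 -0.2177]
wrist_torque [-0.0634 -0.2404 -0.0047]
gripper_width 0.9992
[[ 0.1964  0.9222 -0.3332]
 [ 0.9805 -0.1844  0.0674]
 [ 0.0007 -0.34   -0.9404]]
```

View pics/s8.png

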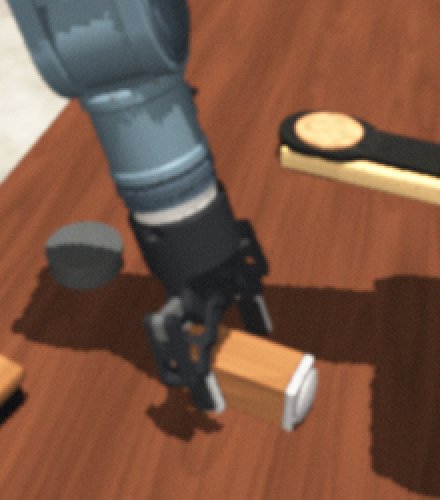

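View pics/t8.png

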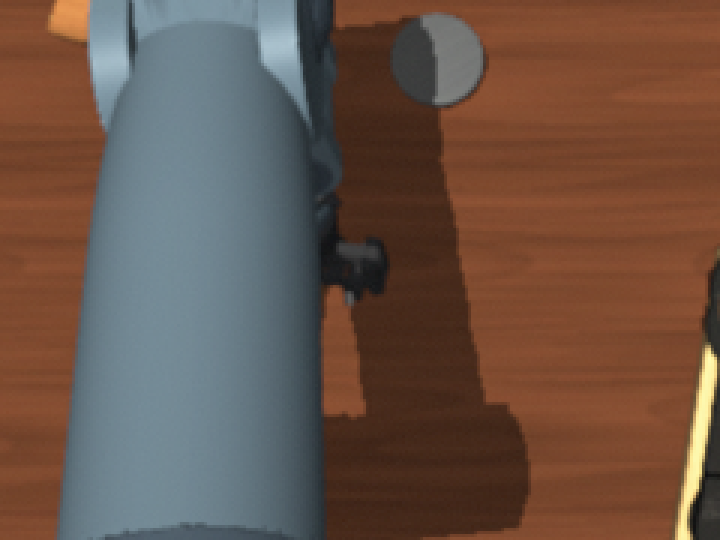

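Request:
apply_moves([
  [0,0,0,0,0,0,1],
  [0,0,0,0,0,0,1],
  [0,0,0,0,0,0,1],
  [0,0,0,0,0,0,1],
  [0,0,0,0,0,0,1],
  [0,0,0,0,0,0,1],
], force=80)

```text
t: 11.58
eef_pos: [0.5153, 0.1417, 0.0115]
orientation: [0.762, 0.624, -0.109, -0.134]
wrist_force: [-0.3, 0.3, 5.9]
gripper_width: 0.503
```

Request:
apply_moves([
  [0,-10,-28,0,0,0,1],
  [0,-24,-66,0,0,0,1],
  [0,-38,-104,0,0,0,1],
  [0,-51,-141,0,0,0,1],
  [0,-68,-188,0,0,0,1],
  [0,-68,-188,0,0,0,1],
  [0,-68,-188,0,0,0,1],
])

```text
t: 12.45
eef_pos: [0.5149, 0.1412, 0.2093]
orientation: [0.762, 0.624, -0.11, -0.134]
wrist_force: [0.5, 1.1, -4.1]
gripper_width: 0.506
```

```bash
python3 - <<'E'
from h import *
st()
s=robot.sense()
open("data.py","a").write("D+=[([.0922,.7355,.0233,1.1919,.0979,.2732],[.5148,.1417,.0106]),([.2816,-.181,-1.0199,-.2725,-.4647,.2519],[.5705,.086,.2895]),(%s,%s)]\n"%(list(map(float,s["joint_pos"])),list(map(float,s["eef_pos"]))))
cv2.imwrite("pics/s9.png",cv2.cvtColor(robot.camera("side"),cv2.COLOR_RGB2BGR))
E
python3 - <<'E'
from ik import *
print(P,fit([0,1,3,4,5,6])[1])
s=robot.sense();q=s["joint_pos"]
R=Rn.from_quat(s["orientation"]);
B=Rn.from_euler('z',q[0])*Rn.from_euler('y',q[1]-q[2]+q[3])*Rn.from_euler('z',q[4])
print("C*",(B.inv()*R).as_matrix(),q[5])
E
```

```text
t 12.45
joint_pos [0.0915 0.6082 0.3267 1.6251 0.0976 0.2727]
eef_pos [0.5149 0.1412 0.2093]
wrist_force [ 0.536   1.1218 -4.1174]
wrist_torque [-0.1502 -0.6221  0.0379]
gripper_width 0.5063
[[ 0.1965  0.9213 -0.3355]
 [ 0.9805 -0.1846  0.0671]
 [-0.0001 -0.3421 -0.9397]]
[-0.0102  0.2512  0.      0.5243  0.3856  0.0666  0.2872] 0.0034476691110169877
C* [[-0.     -0.      1.    ]
 [ 0.9631 -0.2693 -0.    ]
 [ 0.2693  0.9631  0.    ]] 0.2726867152744392
```

View pics/s9.png

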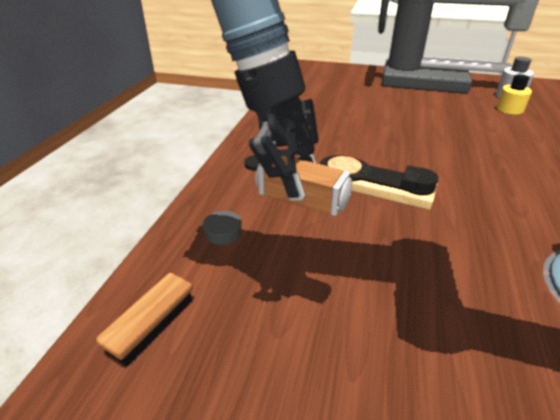

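```bash
sed -i 's/^P=fit.*/P=fit([0,1,2,3,4,5,6])[0]/' ik.py; python3 - <<'E'
from ik import *
print(P,fit([0,1,2,3,4,5,6])[1])
for az in(-90,-100,-105,-112):
  for z in(.106,.2):
    b=ik((.498,-.233,z),np.radians(az),np.radians(20),n=16);q=b.x
    a=np.radians(az);d=fk(q)[1]
    R=frame((-np.sin(a),np.cos(a),0),d)
    B=Rn.from_euler('z',q[0])*Rn.from_euler('y',q[1]-q[2]+q[3])*Rn.from_euler('z',q[4])
    M=(B.inv()*R).as_matrix()
    print(az,z,b.cost**.5,q,"j6",np.arctan2(M[2,0],M[1,0]),fk(q)[2])
E
```

```text
[-0.0086  0.2507 -0.0044  0.5301  0.3865  0.0652  0.2922] 0.0031468742155670026
-90 0.106 9.737066219534541e-16 [-0.1804  0.3461 -0.8265 -0.0597 -1.1796] j6 1.0809123373904905 [ 0.498  -0.0908  0.1577]
-90 0.2 2.2073262589368448e-16 [-0.1804  0.1817 -0.7072  0.2239 -1.1796] j6 1.0809123373904908 [ 0.498  -0.0908  0.2517]
-100 0.106 1.4946834900704542e-15 [-0.1761  0.5029 -0.4146  0.6491 -1.2217] j6 1.566346880200563 [ 0.5227 -0.093   0.1577]
-100 0.2 2.4619680584799447e-15 [-0.1761  0.3949 -0.3009  0.8708 -1.2217] j6 1.5663468802005616 [ 0.5227 -0.093   0.2517]
-105 0.106 4.0751575091598925e-15 [-0.177   0.6284 -0.1968  0.9742 -1.212 ] j6 1.8143496882240349 [ 0.5348 -0.0957  0.1577]
-105 0.2 1.931058144728575e-15 [-0.177   0.5346 -0.0888  1.176  -1.212 ] j6 1.8143496882240424 [ 0.5348 -0.0957  0.2517]
-112 0.106 1.5597546940945414e-15 [-0.1815  0.8033  0.0757  1.3479 -1.1694] j6 2.1113333540343135 [ 0.5513 -0.1012  0.1577]
-112 0.2 1.8398408817761947e-15 [-0.1815  0.7198  0.1746  1.5304 -1.1694] j6 2.111333354034313 [ 0.5513 -0.1012  0.2517]
```

```bash
python3 - <<'E'
from ik import *
s=robot.sense();R0=Rn.from_quat(s["orientation"])
az=np.radians(-100);dip=np.arcsin(.341)
d=np.array([np.cos(az)*np.cos(dip),np.sin(az)*np.cos(dip),-np.sin(dip)])
R1=frame((-np.sin(az),np.cos(az),0),d)
t=np.array([.498,-.233,.20])+.0187*d
rv=(R0.inv()*R1).as_rotvec();print(rv,np.linalg.norm(rv),R0.inv().apply(t-s["eef_pos"])*1000,R1.as_quat())
q=s["joint_pos"][:5]
for f in np.linspace(0,1,11):
    R=R0*Rn.from_rotvec(rv*f);p=s["eef_pos"]*(1-f)+t*f;dd=R.apply([0,0,1])
    r=least_squares(lambda q:np.r_[(fk(q)[0]-p)*10,fk(q)[1]-dd],q,bounds=(lo,hi));q=r.x
    B=Rn.from_euler('z',q[0])*Rn.from_euler('y',q[1]-q[2]+q[3])*Rn.from_euler('z',q[4]);M=(B.inv()*R).as_matrix()
    print(round(f,1),round(r.cost**.5,4),q,np.arctan2(M[2,0],M[1,0]), p, fk(q)[2])
E
```

```text
[-1.2219 -0.7117  1.5288] 2.0824565958149166 [-387.7065   59.6295   -5.4731] [ 0.8157 -0.0714 -0.05    0.5718]
0.0 0.0 [0.2233 0.6053 0.3269 1.615  0.1405] 0.3982358666863139 [0.5144 0.1412 0.2088] [0.5717 0.1298 0.3684]
0.1 0.0 [0.1922 0.5139 0.1956 1.4997 0.0136] 0.5273456122290491 [0.5124 0.1021 0.2073] [0.5537 0.1077 0.3721]
0.2 0.0 [ 0.1621  0.4396  0.0846  1.3992 -0.1197] 0.6476733750121678 [0.5105 0.0629 0.2058] [0.5376 0.0879 0.3717]
0.3 0.0 [ 0.1319  0.3809 -0.0111  1.3087 -0.2577] 0.7613642484940683 [0.5085 0.0238 0.2042] [0.524  0.0695 0.3672]
0.4 0.0 [ 0.1002  0.3371 -0.0944  1.2249 -0.3988] 0.8702847283086251 [ 0.5066 -0.0154  0.2027] [0.5133 0.0516 0.3588]
0.5 0.0 [ 0.0658  0.308  -0.1664  1.1455 -0.5414] 0.9761477702822722 [ 0.5047 -0.0545  0.2012] [0.506  0.0333 0.3467]
0.6 0.0 [ 0.0274  0.2936 -0.2272  1.0695 -0.684 ] 1.0807396512347347 [ 0.5027 -0.0937  0.1997] [0.5024 0.0138 0.3314]
0.7 0.0 [-0.0159  0.2939 -0.2758  0.9974 -0.8251] 1.1863303571281323 [ 0.5008 -0.1329  0.1982] [ 0.5023 -0.008   0.3135]
0.8 0.0 [-0.0644  0.3093 -0.3094  0.9323 -0.9631] 1.2965031847438704 [ 0.4988 -0.172   0.1967] [ 0.5059 -0.0326  0.2937]
0.9 0.0 [-0.1179  0.3414 -0.3222  0.883  -1.0963] 1.4180970103364323 [ 0.4969 -0.2112  0.1951] [ 0.5128 -0.0608  0.2728]
1.0 0.0 [-0.1759  0.3952 -0.3009  0.8708 -1.2228] 1.5666433552344183 [ 0.4949 -0.2503  0.1936] [ 0.5227 -0.0929  0.2516]
```

Request:
apply_moves([
  [-31,5,0,-0.098,-0.057,0.122,1],
  [-62,10,-1,-0.196,-0.114,0.245,1],
  [-93,14,-1,-0.293,-0.171,0.367,1],
  [-124,19,-2,-0.391,-0.228,0.489,1],
  [-155,24,-2,-0.489,-0.285,0.612,1],
  [-186,29,-2,-0.587,-0.342,0.734,1],
  [-217,34,-3,-0.684,-0.399,0.856,1],
  [-248,38,-3,-0.782,-0.456,0.979,1],
])

```text
t: 13.5
eef_pos: [0.5003, -0.1094, 0.1982]
orientation: [0.908, 0.212, -0.083, 0.353]
wrist_force: [-0.8, 0.3, -3.4]
gripper_width: 0.507
```

```bash
cat > fin.py <<'E'
from ik import *
def final(g,azd=-100,dips=.341):
    az=np.radians(azd);dip=np.arcsin(dips)
    d=np.array([np.cos(az)*np.cos(dip),np.sin(az)*np.cos(dip),-np.sin(dip)])
    goal(np.array(g)+.0187*d,frame((-np.sin(az),np.cos(az),0),d))
E
python3 - <<'E'
from fin import *
st();final((.498,-.233,.2))
E
```

```text
t 13.5
joint_pos [ 0.074   0.3326 -0.2921  1.0154 -0.7398  1.2133]
eef_pos [ 0.5003 -0.1094  0.1982]
wrist_force [-0.842   0.2975 -3.414 ]
wrist_torque [1.0362 0.0156 0.037 ]
gripper_width 0.5074
[[ 0.8966  0.4429 -0.0012]
 [ 0.3257 -0.661  -0.6761]
 [-0.3002  0.6057 -0.7368]]
d mm [-49.2809  87.9576  98.6393]
rv [-0.4389 -0.2537  0.5472]
```

```bash
sed -i 's/\.17\*/.311*/g; ' fit.py ik.py; sed -i 's/np.array(\[w\[0\],0,w\[1\]\])+/np.array([w[0],.0633,w[1]])+/; s/Rz.apply(\[w\[0\],0,w\[1\]\])/Rz.apply([w[0],.0633,w[1]])/' ik.py; grep -n 311 fit.py ik.py
python3 - <<'E'
from ik import *
s=robot.sense()
open("data.py","a").write("D+=[(%s,%s)]\n"%(list(map(float,s["joint_pos"])),list(map(float,s["eef_pos"]))))
E
python3 - <<'E'
from ik import *
print(P,fit([0,1,2,3,4,5,6])[1])
for q,x in D[-2:]:print(fk(q)[0],x)
for az in(-80,-90,-100,-110,-120,-130):
  for z in(.106,.2):
    b=ik((.498,-.233,z),np.radians(az),np.arcsin(.341),n=16);q=b.x
    a=np.radians(az);d=fk(q)[1]
    R=frame((-np.sin(a),np.cos(a),0),d)
    B=Rn.from_euler('z',q[0])*Rn.from_euler('y',q[1]-q[2]+q[3])*Rn.from_euler('z',q[4])
    M=(B.inv()*R).as_matrix()
    print(az,z,round(b.cost**.5,4),q,"j6",np.arctan2(M[2,0],M[1,0]),fk(q)[2])
E
```

```text
fit.py:12:        rows.append(A);rhs.append(v[[0,2]]-.311*np.cos(q[4])*d)
ik.py:9:    return Rz.apply(np.array([w[0],.0633,w[1]])+.311*d),Rz.apply(d),Rz.apply([w[0],.0633,w[1]])
[ 0.0001  0.2596 -0.0002  0.498   0.3835  0.073   0.1381] 6.797337922287428e-05
[0.5149 0.1413 0.2093] [0.5149359654697115, 0.14122797342882662, 0.20931075849047817]
[ 0.5003 -0.1096  0.1983] [0.5002858845607532, -0.10943931671065793, 0.19822969801477194]
-80 0.106 0.0 [-0.0572  0.52   -0.9097 -0.4234 -1.1553] j6 0.9653974686324978 [0.4503 0.0376 0.2057]
-80 0.2 0.0 [-0.0572  0.3021 -0.841  -0.1368 -1.1553] j6 0.9653974686324914 [0.4503 0.0376 0.2997]
-90 0.106 0.0 [-0.0433  0.584  -0.6224  0.2457 -1.2202] j6 1.4444029868877672 [0.498  0.0418 0.2057]
-90 0.2 0.0 [-0.0433  0.4228 -0.554   0.4753 -1.2202] j6 1.4444029868877657 [0.498  0.0418 0.2997]
-100 0.106 0.0 [-0.0472  0.7313 -0.3108  0.8655 -1.2011] j6 1.9300131520962116 [0.5457 0.0376 0.2057]
-100 0.2 0.0 [-0.0472  0.6007 -0.2509  1.056  -1.2011] j6 1.9300131520962107 [0.5457 0.0376 0.2997]
-110 0.106 0.0 [-0.0645  0.8808 -0.0422  1.3065 -1.125 ] j6 2.2798325757377373 [0.592  0.0252 0.2057]
-110 0.2 0.0 [-0.0645  0.7645  0.008   1.4729 -1.125 ] j6 2.2798325757377413 [0.592  0.0252 0.2997]
-120 0.106 0.0 [-0.092   1.007   0.19    1.6102 -1.0233] j6 2.5042979300760626 [0.6354 0.005  0.2057]
-120 0.2 0.0 [-0.092   0.8993  0.2338  1.7618 -1.0233] j6 2.5042979300760635 [0.6354 0.005  0.2997]
-130 0.106 0.0 [-0.1273  1.1193  0.4102  1.8413 -0.9124] j6 2.653459490978471 [ 0.6746 -0.0225  0.2057]
-130 0.2 0.0 [-0.1273  1.0185  0.4518  1.9837 -0.9124] j6 2.6534594909784714 [ 0.6746 -0.0225  0.2997]
```

```bash
python3 - <<'E'
from fin import *
final((.498,-.233,.19),-95)
E
```

```text
d mm [-44.9807  82.706  106.1413]
rv [-0.4559 -0.1813  0.4989]
```

Request:
apply_moves([
  [-7,14,18,-0.076,-0.03,0.083,1],
  [-15,28,35,-0.152,-0.06,0.166,1],
  [-22,41,53,-0.228,-0.09,0.25,1],
  [-30,55,71,-0.304,-0.12,0.333,1],
  [-37,69,88,-0.38,-0.151,0.416,1],
  [-45,83,106,-0.456,-0.181,0.499,1],
  [-45,83,106,-0.456,-0.181,0.499,1],
  [-45,83,106,-0.456,-0.181,0.499,1],
])

```text
t: 14.5
eef_pos: [0.4982, -0.2497, 0.1845]
orientation: [0.819, -0.034, -0.025, 0.572]
wrist_force: [0.3, -0.6, -3.2]
gripper_width: 0.501
```

```bash
python3 - <<'E'
from fin import *
st();final((.498,-.233,.13),-95)
for n in("side","top"):
    im=cv2.cvtColor(robot.camera(n),cv2.COLOR_RGB2BGR);cv2.imwrite(f"pics/{n}10.png",im)
a=cv2.imread("pics/side10.png")[50:230,250:450];cv2.imwrite("pics/s10z.png",a.repeat(3,0).repeat(3,1))
a=cv2.imread("pics/top10.png")[170:350,270:450];cv2.imwrite("pics/t10z.png",a.repeat(3,0).repeat(3,1))
E
```

```text
t 14.5
joint_pos [-0.0429  0.5199 -0.4064  0.7571 -1.2167  1.6889]
eef_pos [ 0.4982 -0.2497  0.1845]
wrist_force [ 0.3082 -0.6279 -3.2243]
wrist_torque [ 1.4231 -0.0741  0.047 ]
gripper_width 0.501
[[ 0.9965 -0.0271 -0.0792]
 [-0.0837 -0.3434 -0.9354]
 [-0.0018  0.9388 -0.3445]]
d mm [ -1.5067 -56.8663  21.845 ]
rv [-0.0037 -0.0026  0.0029]
```

View pics/s10z.png

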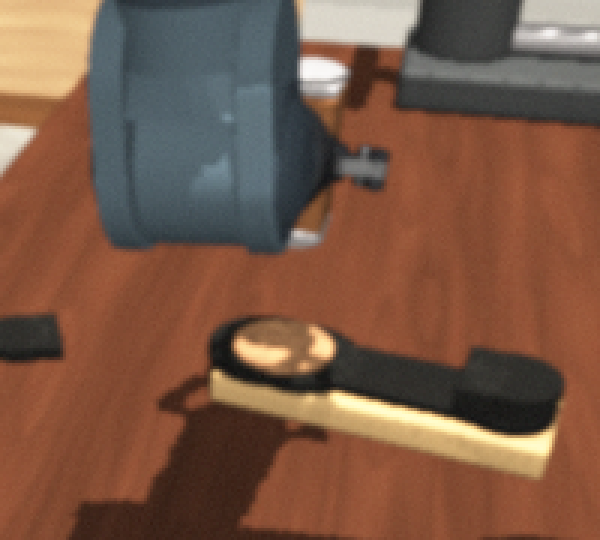

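View pics/t10z.png

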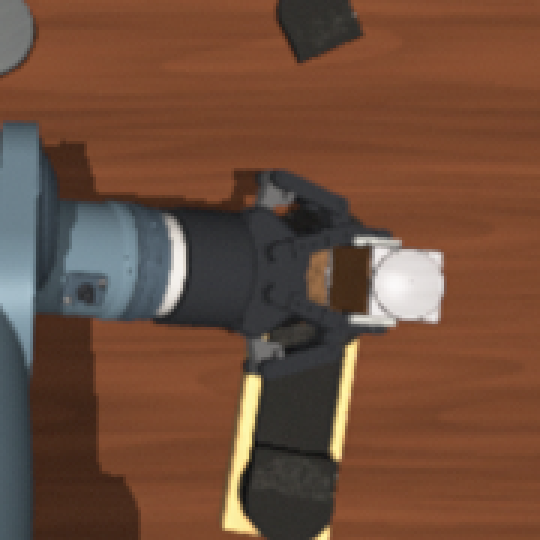

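```bash
python3 - <<'E'
from h import *
s=robot.sense();R=Rn.from_quat(s["orientation"]);g=s["eef_pos"]-.0187*R.apply([0,0,1]);print("g",g)
u=R.apply([0,.94,-.341]);print("weight up",u)
for zz in (.25,.255,.26):print(zz,ray("top",(270+410/3-.33,170+284/3-.33),zz))
for k in(65,-65,0):
    p=g+u*k/1000;print(k,p,"top",(proj("top",p)-[270,170])*3,"side",(proj("side",p)-[250,50])*3)
# shoe top square: at 56.5
p=g+u*.0565
for a in(-1,1):
  for b in(-1,1):
    w=R.apply([1,0,0]);v=np.cross(u,w)
    print("top sq",(proj("top",p+.022*(a*w+b*v))-[270,170])*3,"side",(proj("side",p+.022*(a*w+b*v))-[250,50])*3)
p=g-u*.0565
for a in(-1,1):
  for b in(-1,1):
    print("bot side",(proj("side",p+.022*(a*w+b*v))-[250,50])*3)
E
python3 - <<'E'
import cv2
a=cv2.imread("pics/side10.png")[60:140,330:390];cv2.imwrite("pics/s10y.png",a.repeat(7,0).repeat(7,1))
a=cv2.imread("pics/top10.png")[235:295,365:435];cv2.imwrite("pics/t10y.png",a.repeat(8,0).repeat(8,1))
E
```

```text
g [ 0.5004 -0.2321  0.1922]
weight up [-0.0013 -0.0029  0.9999]
0.25 [ 0.5005 -0.2414  0.25  ]
0.255 [ 0.5006 -0.2398  0.255 ]
0.26 [ 0.5008 -0.2383  0.26  ]
65 [ 0.5004 -0.2323  0.2572] top [397.8934 283.6271] side [312.4604  57.2677]
-65 [ 0.5005 -0.2319  0.1272] top [342.1879 277.696 ] side [291.9205 237.3685]
0 [ 0.5004 -0.2321  0.1922] top [367.8903 280.4326] side [301.7118 151.515 ]
top sq [427.0365 321.5325] side [349.7378  63.8733]
top sq [356.3927 315.9459] side [337.7329  84.2153]
top sq [430.8114 250.5633] side [285.738   56.7908]
top sq [360.4792 244.9876] side [271.2265  76.5174]
bot side [329.1251 218.9552]
bot side [317.2694 243.7711]
bot side [270.2665 210.2656]
bot side [256.2989 234.3881]
```

View pics/s10y.png

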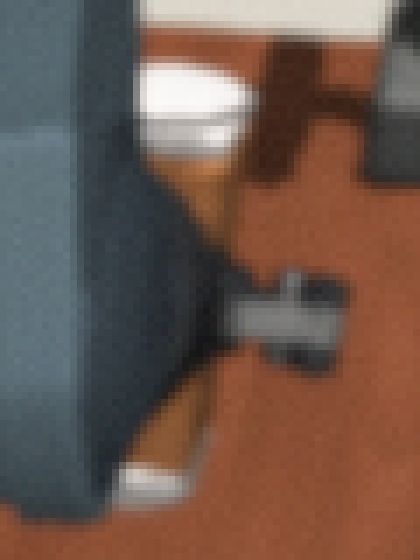

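View pics/t10y.png

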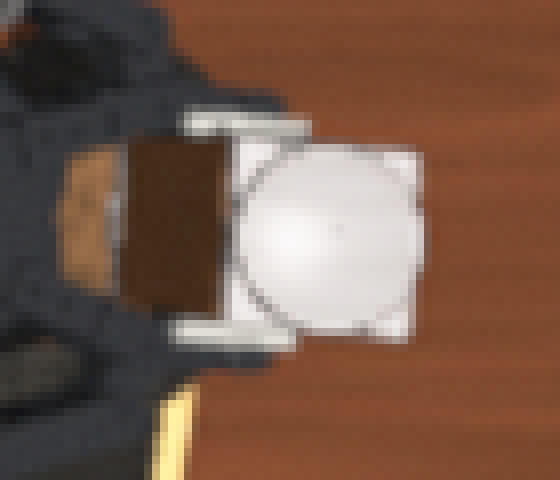

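```bash
python3 - <<'E'
from fin import *
final((.4984,-.228,.118),-95)
R=Rn.from_quat(robot.sense()["orientation"]);print("1mm down in tool",R.inv().apply([0,0,-1]))
E
```

```text
d mm [ -2.5234 -70.9779  21.834 ]
rv [-0.003  -0.0041  0.0004]
1mm down in tool [-0.001  -0.939   0.3438]
```

Request:
apply_moves([
  [-2.5,-10,-1,-0.003,-0.004,0,1],
  [-2.5,-25,5,-0.003,-0.004,0,1],
  [-2.5,-40,11,-0.003,-0.004,0,1],
  [-2.5,-55,16,-0.003,-0.004,0,1],
  [-2.5,-66,20,-0.003,-0.004,0,1],
  [-2.5,-71,22,-0.003,-0.004,0,1],
  [-2.5,-71,22,-0.003,-0.004,0,1],
  [-2.5,-71,22,-0.003,-0.004,0,1],
])

```text
t: 15.6
eef_pos: [0.4973, -0.2463, 0.1121]
orientation: [0.818, -0.036, -0.025, 0.574]
wrist_force: [0.7, -0.0, -3.1]
gripper_width: 0.506
```

```bash
python3 - <<'E'
from fin import *
st();final((.4984,-.228,.108),-95)
for n in("side","top"):
    im=cv2.cvtColor(robot.camera(n),cv2.COLOR_RGB2BGR);cv2.imwrite(f"pics/{n}11.png",im)
for i in range(4):
    robot.camera("top");print(robot.sense()["wrist_force"])
a=cv2.imread("pics/side11.png")[90:200,290:420];cv2.imwrite("pics/s11z.png",a.repeat(5,0).repeat(5,1))
a=cv2.imread("pics/top11.png")[215:305,340:440];cv2.imwrite("pics/t11z.png",a.repeat(6,0).repeat(6,1))
E
```

```text
t 15.6
joint_pos [-0.0355  0.6388 -0.4454  0.6297 -1.2205  1.724 ]
eef_pos [ 0.4973 -0.2463  0.1121]
wrist_force [ 0.7454 -0.0055 -3.0888]
wrist_torque [ 1.4477 -0.1414  0.0628]
gripper_width 0.5058
[[ 0.9961 -0.0307 -0.0822]
 [-0.0878 -0.3383 -0.9369]
 [ 0.0009  0.9405 -0.3397]]
d mm [ -0.5414 -10.1001   2.8255]
rv [ 0.0014  0.0002 -0.0011]
[-0.258  -0.6293 -3.6443]
[ 0.2622  0.4961 -3.216 ]
[ 0.4668  0.0114 -3.1755]
[-0.2126 -0.2835 -3.5099]
```

View pics/s11z.png

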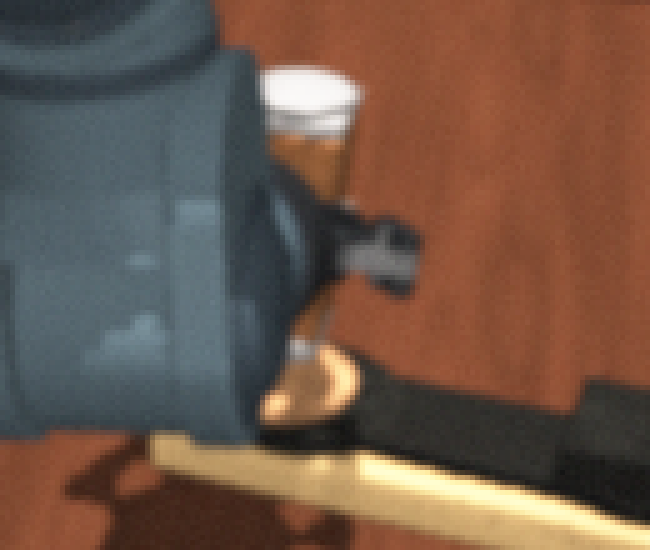

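View pics/t11z.png

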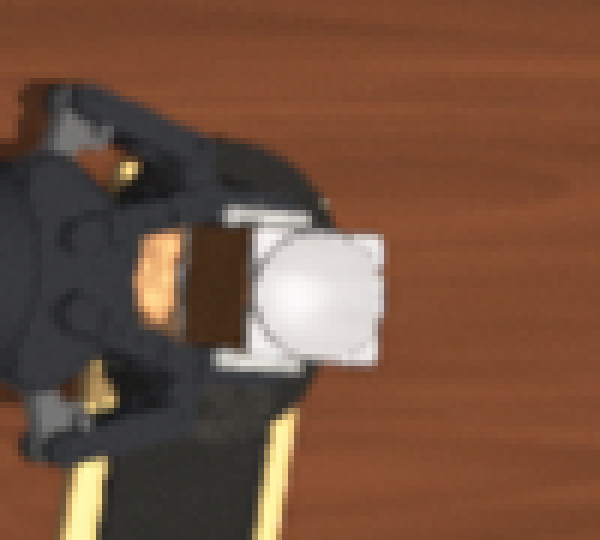

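```bash
python3 - <<'E'
from fin import *
for z in(.178,.183,.188):print(ray("top",(340+318/6-.42,215+298/6-.42),z))
s=robot.sense();R=Rn.from_quat(s["orientation"]);print("g",s["eef_pos"]-.0187*R.apply([0,0,1]),"up",R.apply([0,.94,-.341]))
for y in(-.23,-.236,-.242):
  p=np.array([.4984,y,.183]);print(y,(proj("side",p)-[290,90])*5, "foot",(proj("side",p-[0,0,.13])-[290,90])*5)
E
```

```text
[ 0.4985 -0.2359  0.178 ]
[ 0.4986 -0.2345  0.183 ]
[ 0.4988 -0.2331  0.188 ]
g [ 0.4987 -0.2288  0.1182] up [-0.0005  0.0012  0.9999]
-0.23 [304.7195  75.974 ] foot [273.899  346.5938]
-0.236 [306.4838  70.6129] foot [275.6694 340.3204]
-0.242 [308.2288  65.3105] foot [277.422  334.1101]
```

Request:
apply_moves([
  [0,-1.9,0.7,0,0,0,1],
  [0,-3.8,1.4,0,0,0,1],
  [0,-5.6,2,0,0,0,1],
  [0,-7.5,2.7,0,0,0,1],
  [0,-7.5,2.7,0,0,0,1],
  [0,-7.5,2.7,0,0,0,1],
])

```text
t: 16.65
eef_pos: [0.4971, -0.2463, 0.1037]
orientation: [0.818, -0.036, -0.025, 0.574]
wrist_force: [0.4, -0.7, -3.6]
gripper_width: 0.504
```

Request:
apply_moves([
  [0,-0.5,0.2,0,0,0,1],
  [0,-1,0.4,0,0,0,1],
  [0,-1.5,0.5,0,0,0,1],
  [0,-1.9,0.7,0,0,0,1],
  [0,-1.9,0.7,0,0,0,1],
])

```text
t: 17.27
eef_pos: [0.497, -0.2463, 0.1016]
orientation: [0.818, -0.036, -0.025, 0.574]
wrist_force: [-0.1, 0.4, -4.5]
gripper_width: 0.501
```

```bash
python3 - <<'E'
from fin import *
st()
for i in range(4):
    robot.camera("side");s=robot.sense();print(s["wrist_force"],s["wrist_torque"],s["eef_pos"])
E
```

```text
t 17.275
joint_pos [-0.0355  0.6557 -0.4508  0.6082 -1.2202  1.7239]
eef_pos [ 0.497  -0.2463  0.1016]
wrist_force [-0.0571  0.3558 -4.5214]
wrist_torque [ 1.4831 -0.1225  0.0282]
gripper_width 0.5015
[[ 0.9961 -0.0299 -0.0825]
 [-0.0878 -0.3386 -0.9368]
 [ 0.0001  0.9405 -0.3399]]
[ 0.527   0.1321 -3.6175] [ 1.4329 -0.0852 -0.0039] [ 0.497  -0.2463  0.1016]
[ 0.2932 -0.0453 -3.9065] [ 1.432  -0.1416  0.0044] [ 0.497  -0.2463  0.1016]
[ 0.2203 -0.5081 -4.0555] [ 1.472  -0.0668 -0.0308] [ 0.497  -0.2463  0.1016]
[-0.7198  0.7996 -3.6694] [ 1.4542 -0.1318  0.0128] [ 0.497  -0.2463  0.1016]
```

Request:
apply_moves([
  [0,-0.5,0.2,0,0,0,1],
  [0,-1,0.4,0,0,0,1],
  [0,-1.5,0.5,0,0,0,1],
  [0,-1.9,0.7,0,0,0,1],
  [0,-1.9,0.7,0,0,0,1],
])

```text
t: 18.1
eef_pos: [0.497, -0.2463, 0.0996]
orientation: [0.818, -0.036, -0.025, 0.574]
wrist_force: [0.9, -0.1, -3.3]
gripper_width: 0.505
```

Request:
apply_moves([
  [0,-0.5,0.2,0,0,0,1],
  [0,-0.9,0.3,0,0,0,1],
  [0,-0.9,0.3,0,0,0,1],
])

```text
t: 18.48
eef_pos: [0.4971, -0.2463, 0.0992]
orientation: [0.817, -0.036, -0.025, 0.574]
wrist_force: [-1.7, 1.0, 0.1]
gripper_width: 0.504
```

```bash
python3 - <<'E'
from fin import *
for i in range(4):
    im=robot.camera("side");s=robot.sense();print(s["wrist_force"],s["wrist_torque"],s["eef_pos"])
a=cv2.cvtColor(im,cv2.COLOR_RGB2BGR)[90:200,290:420];cv2.imwrite("pics/s12z.png",a.repeat(5,0).repeat(5,1))
E
```

```text
[-0.9425  2.2134  0.3015] [ 0.8937  0.0642 -0.2431] [ 0.4971 -0.2463  0.0992]
[-0.5839  1.5266  0.3624] [ 0.8871  0.0743 -0.2288] [ 0.4971 -0.2463  0.0992]
[-0.9727  1.4222  0.6422] [ 0.7963  0.1491 -0.3423] [ 0.4971 -0.2463  0.0992]
[-1.3064  1.7464  0.8696] [ 0.68    0.1328 -0.2764] [ 0.4971 -0.2464  0.0991]
```

View pics/s12z.png

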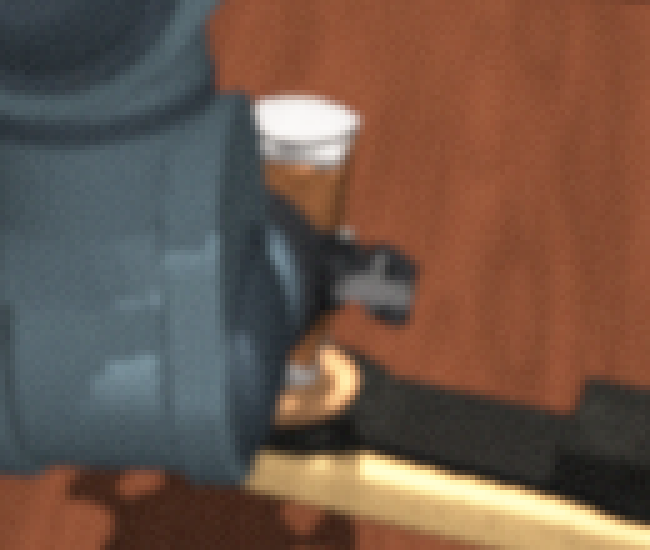

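Request:
apply_moves([
  [0,0,0,0,0,0,1],
  [0,0,0,0,0,0,1],
  [0,0,0,0,0,0,-0.04],
  [0,0,0,0,0,0,-0.08],
  [0,0,0,0,0,0,-0.14],
  [0,0,0,0,0,0,-0.2],
  [0,0,0,0,0,0,-0.3],
  [0,0,0,0,0,0,-0.4],
], force=20)

```text
t: 19.68
eef_pos: [0.497, -0.2463, 0.0987]
orientation: [0.818, -0.036, -0.025, 0.574]
wrist_force: [-0.3, 0.7, 0.5]
gripper_width: 0.701
```

```bash
python3 - <<'E'
from fin import *
st()
for n in("side","top"):
    im=cv2.cvtColor(robot.camera(n),cv2.COLOR_RGB2BGR);cv2.imwrite(f"pics/{n}13.png",im)
a=cv2.imread("pics/side13.png")[90:200,290:420].repeat(4,0).repeat(4,1)
b=cv2.imread("pics/top13.png")[215:305,345:415].repeat(4,0).repeat(4,1)
c=np.zeros((440,800,3),np.uint8);c[:a.shape[0],:520]=a;c[:b.shape[0],520:]=b
cv2.imwrite("pics/c13.png",c)
E
```

```text
t 19.675
joint_pos [-0.0355  0.6606 -0.452   0.6021 -1.2202  1.724 ]
eef_pos [ 0.497  -0.2463  0.0987]
wrist_force [-0.3396  0.6528  0.5084]
wrist_torque [ 0.8143 -0.0511 -0.0053]
gripper_width 0.7006
[[ 0.9961 -0.0301 -0.0825]
 [-0.0878 -0.3386 -0.9368]
 [ 0.0002  0.9405 -0.3399]]
```

View pics/c13.png

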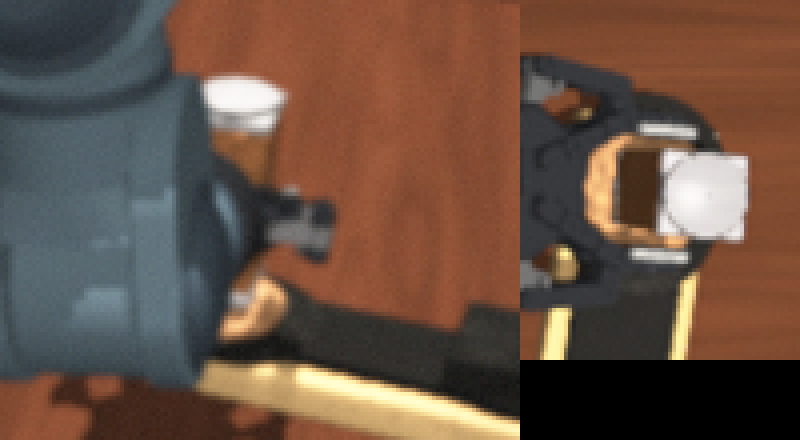

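Freed and upright. Open fully, wait for the rocking to settle, with the fingers still around it as a guard.

Request:
apply_moves([
  [0,0,0,0,0,0,-0.6],
  [0,0,0,0,0,0,-0.8],
  [0,0,0,0,0,0,-1],
  [0,0,0,0,0,0,-1],
  [0,0,0,0,0,0,-1],
  [0,0,0,0,0,0,-1],
  [0,0,0,0,0,0,-1],
  [0,0,0,0,0,0,-1],
])

```text
t: 20.78
eef_pos: [0.497, -0.2463, 0.0987]
orientation: [0.818, -0.036, -0.025, 0.574]
wrist_force: [-0.2, 0.6, -0.4]
gripper_width: 0.996
```

Request:
apply_moves([
  [0,0,0,0,0,0,-1],
  [0,0,0,0,0,0,-1],
  [0,0,0,0,0,0,-1],
  [0,0,0,0,0,0,-1],
  [0,0,0,0,0,0,-1],
  [0,0,0,0,0,0,-1],
  [0,0,0,0,0,0,-1],
  [0,0,0,0,0,0,-1],
])

```text
t: 21.78
eef_pos: [0.497, -0.2463, 0.0987]
orientation: [0.818, -0.036, -0.025, 0.574]
wrist_force: [0.7, 0.1, 0.4]
gripper_width: 0.999
```

Request:
apply_moves([
  [0,0,0,0,0,0,-1],
  [0,0,0,0,0,0,-1],
  [0,0,0,0,0,0,-1],
  [0,0,0,0,0,0,-1],
  [0,0,0,0,0,0,-1],
  [0,0,0,0,0,0,-1],
  [0,0,0,0,0,0,-1],
  [0,0,0,0,0,0,-1],
])

```text
t: 22.78
eef_pos: [0.497, -0.2463, 0.0987]
orientation: [0.818, -0.036, -0.025, 0.574]
wrist_force: [0.9, -0.3, -0.6]
gripper_width: 0.997
```

```bash
python3 - <<'E'
from fin import *
st()
for n in("side","top"):
    im=cv2.cvtColor(robot.camera(n),cv2.COLOR_RGB2BGR);cv2.imwrite(f"pics/{n}14.png",im)
a=cv2.imread("pics/side14.png")[90:200,290:420].repeat(4,0).repeat(4,1)
b=cv2.imread("pics/top14.png")[215:305,345:415].repeat(4,0).repeat(4,1)
c=np.zeros((440,800,3),np.uint8);c[:a.shape[0],:520]=a;c[:b.shape[0],520:]=b
cv2.imwrite("pics/c14.png",c)
E
```

```text
t 22.775
joint_pos [-0.0355  0.6605 -0.452   0.602  -1.2202  1.724 ]
eef_pos [ 0.497  -0.2463  0.0987]
wrist_force [ 0.9486 -0.2502 -0.5832]
wrist_torque [ 0.7463 -0.0787 -0.026 ]
gripper_width 0.9969
[[ 0.9961 -0.0301 -0.0825]
 [-0.0878 -0.3386 -0.9368]
 [ 0.0003  0.9405 -0.3399]]
```

View pics/c14.png

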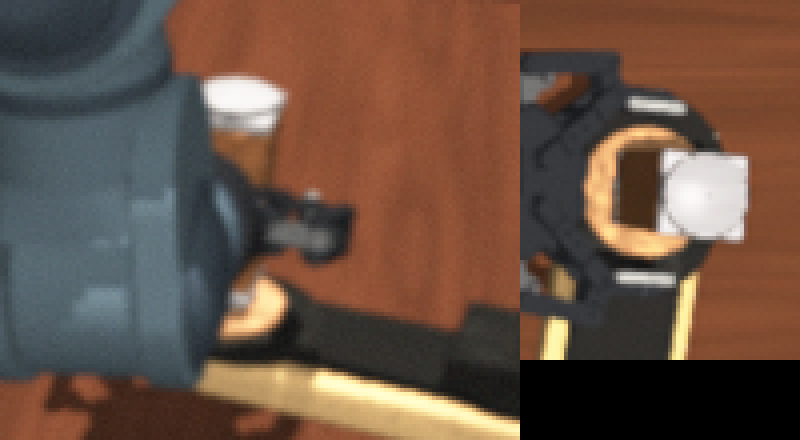

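Request:
apply_moves([
  [0,0,-8,0,0,0,-1],
  [0,0,-20,0,0,0,-1],
  [0,0,-35,0,0,0,-1],
  [0,0,-55,0,0,0,-1],
  [0,0,-80,0,0,0,-1],
  [0,0,-105,0,0,0,-1],
  [0,0,-130,0,0,0,-1],
  [0,0,-150,0,0,0,-1],
])

```text
t: 23.88
eef_pos: [0.5097, -0.1048, 0.1499]
orientation: [0.818, -0.036, -0.025, 0.574]
wrist_force: [0.5, -0.2, -0.6]
gripper_width: 1.006
```

Request:
apply_moves([
  [0,0,0,0,0,0,-1],
  [0,20,-30,0,0,0,-1],
  [0,40,-60,0,0,0,-1],
  [0,60,-90,0,0,0,-1],
  [0,80,-120,0,0,0,-1],
  [0,80,-120,0,0,0,-1],
  [0,80,-120,0,0,0,-1],
])

```text
t: 24.75
eef_pos: [0.5167, -0.0212, 0.2647]
orientation: [0.818, -0.036, -0.025, 0.574]
wrist_force: [0.1, -0.3, -0.3]
gripper_width: 1.0
```

```bash
python3 - <<'E'
from fin import *
print(robot.sense()["t"],robot.sense()["eef_pos"])
for n in("side","top"):
    im=cv2.cvtColor(robot.camera(n),cv2.COLOR_RGB2BGR);cv2.imwrite(f"pics/{n}15.png",im)
a=cv2.imread("pics/side15.png")[90:220,290:440].repeat(3,0).repeat(3,1)
b=cv2.imread("pics/top15.png")[140:310,330:440].repeat(3,0).repeat(3,1)
c=np.zeros((520,800,3),np.uint8);c[:a.shape[0],:450]=a;c[:b.shape[0],460:790]=b
cv2.imwrite("pics/c15.png",c)
E
```

```text
24.75 [ 0.5167 -0.0212  0.2647]
```

View pics/c15.png

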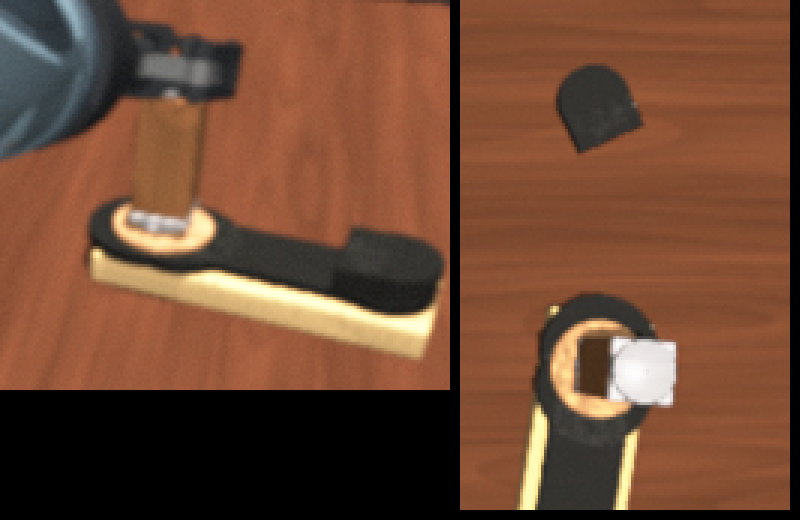

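View pics/top15.png

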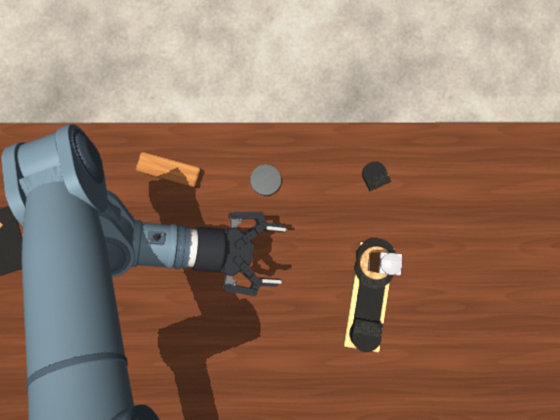

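```bash
python3 - <<'E'
from fin import *
print(ray("top",(390.7,263.7),.169), ray("top",(376,262.5),.039))
a=cv2.imread("pics/top0.png").astype(int);b=cv2.imread("pics/top15.png").astype(int)
for n,(x0,y0,x1,y1) in dict(brush=(130,145,165,190),tin=(245,160,285,200),lift=(358,158,395,194),sole=(340,285,395,355)).items():print(n,abs(a-b)[y0:y1,x0:x1].mean())
robot.job_done()
E
```

```text
[ 0.4993 -0.2346  0.169 ] [ 0.4983 -0.2358  0.039 ]
brush 10.813968253968254
tin 8.09875
lift 5.822072072072072
sole 6.188658008658009
the job is handed in; nothing more can be done
```

The weight is standing upright by itself, heavy end down, on the middle of the patch, and the job is handed in. It was handed in at about 25 s of the 58 s allowed.

**How it went:**
- **Feeling for the heavy end:** I lifted the weight by its middle. Twice the wrist moment came out at about −0.1 N m, which puts the heavy end on the side nearest the robot. One reading in the second set was weak (−0.03), but all of them had the same sign.
- **Regrasp:** The arm could not hold the tool level at the patch, so I laid the weight back on the bench. I gripped it again with the tool tilted 20°, which kept the weight vertical at the patch.
- **Placing:** I lowered it until the wrist felt contact at a few newtons, 1–2 mm above the expected height. I then opened the fingers slowly and waited 3 s with them still around the weight before backing away.

**Last checks:**
- Both cameras show the weight upright with the gripper well clear.
- In the top view its upper tip is within about 2 mm of the patch middle.
- The tin, brush, heel lift and sole look in the same place as in the first picture. A pixel comparison showed small differences of 6–11 grey levels, which I put down to noise and arm shadow but did not test further.

**Disagreement:** the two cameras differed by about 5 mm in y. I went by the top view, because it agreed with the arm's own measured position.

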